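Dry-fit two stretcher bars into a mortised leg

ROBOT

A 7-joint arm with a two-finger parallel gripper is mounted at the origin on the work surface. World frame = base frame: x ahead of the robot, y to its left, z up, the work surface at z = 0. Lengths are in m, angles in rad, forces in N, time in s.
With the tool pointing down it reaches from about 0.4 to 0.875 m from the base axis. Payload 19.3 kg.
Tool frame: the origin (TCP) lies between the finger pads; the fingertips stand 17 mm ahead of it and the grasp point (between the pads) lies 2 mm behind it; z points along the fingers, x is the direction in which the jaws open and shut, and the axes are right-handed (so a half turn about z gives the same grasp; the last joint's range is limited). The gripper opens to 85 mm and grips with 20 to 120 N. Pads are 22 mm wide; open, the fingers measure 114 mm over their backs; the gripper's body (76 mm by 85 mm) begins 54 mm behind the grasp point. The pads swing forward as they close: fully open they stand 13 mm farther back than shut.
Start: joints at [1.163, 0.521, -0.036, 1.599, 0.021, 1.021, -0.113], TCP at [0.207, -0.59, 0.248] pointing down, gripper open.
Joint ranges: [-2.91, 2.91], [-0.3, 2.13], [-1.5, 1.42], [0.17, 2.43], [-1.26, 4.41], [0.16, 1.93], [-2.52, 2.52]. Speed limits (rad/s): [1.89, 1.89, 2.39, 2.39, 3.01, 3.01, 3.01].

INTERFACE

Orientations are given as [roll, pitch, yaw] about the fixed x, y, z axes, in that order (R = Rz(yaw) Ry(pitch) Rx(roll)).
In Python, from workcell import bot gives the robot as it stands. The module is installed in compiled form; this text tells all that it offers.
- The arm moves only by the tool arm_command, never from a script. Its argument "targets" is a list of rows, each a list of 6 numbers: the shift along the tool's x, y, z in mm, then the turn, a rotation vector about the tool's x, y, z in degrees. In form: [[x, y, z, wx, wy, wz], ...]. A call has 1 to 8 rows; each row shifts and turns the pose as measured when the row begins, along the tool's axes as they then stand; what a row does not reach is not made up. A row lasts 1/10 s, in which the tool goes at most 50 mm and 8.59 degrees, less where a joint would pass 70% of its speed; a pose out of reach is approached as far as the arm can. A call is refused whole if a number of a shift passes 50 or a number of a turn 8.59, either way. A call with a gripper value outside its range is refused whole. "grip" is the opening in per cent of the stroke, from 0 (shut) to 100 (fully open), set as the call begins (left out, the last holds). The fingers move at their own pace and stop on an object; "grip_force" is the grip in N (left out, the last holds). Time passes only in rows, so rows that do not move let the fingers close. It gives the time, the measured TCP pose, the force and the opening at its end, in the units of the state.
- bot.observe(): the state, without advancing time (a new reading comes with each control period).
- bot.grab_frame(name): name is "scene" or "top" or "wrist"; returns a dict with "color" (420x560x3 uint8, red, green, blue), "depth" (420x560 float32, m along the optical axis (not along the pixel's ray), 0 where there is no reading), "fov_y" (degrees; the focal length in pixels is half the picture's height over the tangent of half this angle, whatever the lens; pixels are square), "cx", "cy" (the principal point, pixels), "D" ([k1, k2, p1, p2, k3] as OpenCV has them; the pictures are not rectified), "R" (3x3) and "t" (3): a world point X has camera coordinates R X + t; the wrist camera has in their place "hand_eye" (4x4, takes a point from camera to tool coordinates, whose origin is the TCP and whose axes are the tool frame's). Camera axes: x right, y down, z forward; pixel columns grow to the right and rows downward; lengths in m; the calibration is good to about 2 mm. A picture is of the moment at which its call begins: read the wrist's pose just before it.
- bot.job_done(): hands the job in, once; it reports no verdict.
The state is a dict: "clock": time; "qpos": joint angles; "qd": joint speeds; "joint_efforts": joint torques, N m; "position": TCP position; "tool_rot": TCP orientation; "force": force on the tool from outside, world axes, zero at the start; "moment": the same for the moment, N m; "grip_width": finger opening in m.
Only numpy, scipy, OpenCV 4.12 (cv2) and the standard library are available. Lean on these libraries where they do the work, as an engineer would, in place of code of your own. Each camera call takes 0.05 s, during which the arm holds its last target. There are 200 camera calls.

TASK

Dry-fit the two oak stretcher bars into the leg lying in the cradles: slide the broad bar into the broad mortise and the narrow bar into the narrow mortise, each gently until you feel it come up against the hidden floor of the mortise, and leave both fully home with nothing holding them. The wider third piece is a scrap: leave it and the other things on the table where they are.

Things in the scene. Friction and masses are not known exactly. Their poses are not given: they have to be found in the camera images.
- jig: plywood cradle board under the leg: 190 mm (x, across the leg) by 330 mm (y, along it), 18 mm thick; origin under its centre. Its V cradles reach no higher than the leg
- leg_mid (a point): centre of the oak leg, which lies level along y, 100 mm above the table: a 90 x 90 mm square block 230 mm long with round ends 76 mm thick lying in the cradles. It is wedged firmly and does not turn. z points out of its mortised face (45 mm from this centre), away from the robot and 27 to 40 degrees above level
- broad_mortise (a point): mouth centre of the broad blind mortise, in the leg's flat face. z points straight out of the mortise (a bar slides in along -z), y along the leg, x across. The mouth is 57 mm (y) by 27 mm (x): 1.5 mm play on each side of the bar, and a 4 mm bevel round its edge. Depth unknown: anywhere from 40 to 62 mm. The two mouths are 140 mm apart along y
- narrow_mortise (a point): mouth centre of the narrow blind mortise, in the leg's flat face. z points straight out of the mortise (a bar slides in along -z), y along the leg, x across. The mouth is 39 mm (y) by 27 mm (x): 1.5 mm play on each side of the bar, and a 4 mm bevel round its edge. Depth unknown: anywhere from 40 to 62 mm. The two mouths are 140 mm apart along y
- broad_bar_mid (a point): centre of the broad oak bar, a plain rectangular bar 190 x 54 x 24 mm (x its length, y its 54 mm width, z its thickness), about 0.17 kg. It starts flat on the table, x roughly away from the robot, this centre 12 mm above the table. Both ends are alike and either may go in
- narrow_bar_mid (a point): centre of the narrow oak bar, a plain rectangular bar 190 x 36 x 24 mm (x its length, y its 36 mm width, z its thickness), about 0.12 kg. It starts flat on the table, x roughly away from the robot, this centre 12 mm above the table. Both ends are alike and either may go in
- broad_bar_end_a (a point): centre of the broad bar's end face at +x of its length
- broad_bar_end_b (a point): centre of the broad bar's end face at -x of its length
- narrow_bar_end_a (a point): centre of the narrow bar's end face at +x of its length
- narrow_bar_end_b (a point): centre of the narrow bar's end face at -x of its length
- broad_bar: the broad bar itself; origin at the centre of its underside, axes as its centre
- narrow_bar: the narrow bar itself; origin at the centre of its underside, axes as its centre
- offcut: scrap piece of the same oak, 170 x 72 x 24 mm (x, y, z), lying flat; origin at the centre of its underside. To be left alone. It and the two bars lie in any order in three places: to the left of the leg, to its right, and beyond it
- glue: white glue bottle standing upright, 64 mm across, 190 mm tall; origin at its base. Leave alone
- plane: small iron block plane, 160 mm long (x), 50 wide, 62 tall; origin under its middle. Leave alone
- puck: black rubber bench puck, 90 mm across, 25 tall; origin under its middle. Leave alone
- square: try square lying flat, wooden stock 130 mm along x and steel blade 150 mm along +y, 18 mm tall; origin under the stock's middle. Leave alone
- mallet: wooden mallet lying down, 310 mm long along x, head (70 x 120 x 60 mm) at +x; origin at the table under the middle of the length. Leave alone
- calipers: digital calipers lying flat, 230 mm along x, 80 wide, 13 tall; origin under the middle. Leave alone
Not all that is in view belongs to the job. What is shaped like the narrow_bar but black is not meant.

How it is judged:
By the outcome, as a careful person would: the job done as asked, in the order asked, and still so for the second after the job is handed in, with the robot touching nothing.
It also fails if it takes over 72 s, if anything falls off the work surface, if the arm or the gripper's body presses on something with over 40 N, if the wrist force passes 120 N, or if a joint passes its speed limit or range.

## Working session

There is one attempt and no reset: what is moved stays moved. The work goes in short steps, Python scripts to look and compute and a tool call to move; the robot and the scene stay as the last step left them, time stands still between calls to the robot, and variables do not carry over. Pictures are saved under pics/ and viewed, about 8 in all and at most 12, crops included, and the job is handed in when it is done.

Besides the shell and the picture viewer there is one more tool, called by a JSON object that holds its "fn" and its "kwargs". arm_command: Moves the arm, as the interface text tells. Its arguments: {"type":"object","properties":{"targets":{"type":"array"},"grip":{"type":"number"},"grip_force":{"type":"number"}},"required":["targets"]}

```bash
mkdir -p pics
cat > h.py <<'E'
import numpy as np, cv2
from scipy.spatial.transform import Rotation as Ro
from workcell import bot
def K(f):
    h=f["color"].shape[0]; fl=h/2/np.tan(np.radians(f["fov_y"])/2)
    return np.array([[fl,0,f["cx"]],[0,fl,f["cy"]],[0,0,1.]])
def toolT(s=None):
    s=s or bot.observe(); T=np.eye(4); T[:3,:3]=Ro.from_euler('xyz',s["tool_rot"]).as_matrix(); T[:3,3]=s["position"]; return T
def grab(name):
    T=toolT(); f=bot.grab_frame(name); f["K"]=K(f); f["D"]=np.array(f["D"],float)
    if name=="wrist": C=T@np.array(f["hand_eye"])
    else:
        C=np.eye(4); R=np.array(f["R"]); C[:3,:3]=R.T; C[:3,3]=-R.T@np.array(f["t"])
    f["C"]=C; return f
def cloud(f):
    h,w=f["depth"].shape; v,u=np.mgrid[:h,:w]
    p=cv2.undistortPoints(np.stack([u,v],-1).reshape(-1,1,2).astype(float),f["K"],f["D"]).reshape(h,w,2)
    z=f["depth"]; X=np.dstack([p[...,0]*z,p[...,1]*z,z]); return X@f["C"][:3,:3].T+f["C"][:3,3]
def proj(f,P):
    Ci=np.linalg.inv(f["C"]); return cv2.projectPoints(np.asarray(P,float).reshape(-1,1,3),cv2.Rodrigues(Ci[:3,:3])[0],Ci[:3,3],f["K"],f["D"])[0].reshape(-1,2)
def save(f,n): cv2.imwrite("pics/"+n,f["color"][...,::-1])
E
python3 - <<'E'
from h import *
import pickle
a=grab("top");b=grab("scene");pickle.dump((a,b),open("f0.pkl","wb"))
save(a,"top0.png");save(b,"scene0.png")
for f in(a,b):print(f["fov_y"],f["C"].round(3).tolist(),f["D"])
print(bot.observe())
E
```

```text
51.40549173686686 [[-0.003, -0.989, 0.151, 0.292], [-1.0, 0.006, 0.019, -0.012], [-0.019, -0.151, -0.988, 1.551], [0.0, 0.0, 0.0, 1.0]] [-0.02132232  0.          0.          0.          0.        ]
57.599987700283556 [[0.87, 0.388, -0.305, 0.881], [0.494, -0.679, 0.543, -0.66], [0.003, -0.623, -0.783, 1.075], [0.0, 0.0, 0.0, 1.0]] [-0.04769222  0.          0.          0.          0.        ]
{'clock': 0.1, 'qpos': array([ 1.16282102,  0.52193269, -0.03631995,  1.59994105,  0.02121415,
        1.02110792, -0.11279693]), 'qd': array([-0.00132285, -0.00182152, -0.00139145, -0.00038208,  0.00149346,
        0.00088321, -0.00061884]), 'joint_efforts': array([ 5.14501953e-03, -9.28493571e+01,  1.98487602e+00, -3.70541489e+01,
        1.82042050e-02,  5.18976842e-03,  1.45946922e-05]), 'position': array([ 0.20698626, -0.58943137,  0.24780046]), 'tool_rot': array([ 3.14150657e+00,  9.99957674e-04, -1.23302825e+00]), 'force': array([ 0.13280375, -0.565997  , -0.38790731]), 'moment': array([-0.01891845,  0.06984525, -0.00382794]), 'grip_width': 0.08532511342947033}
```

View pics/top0.png

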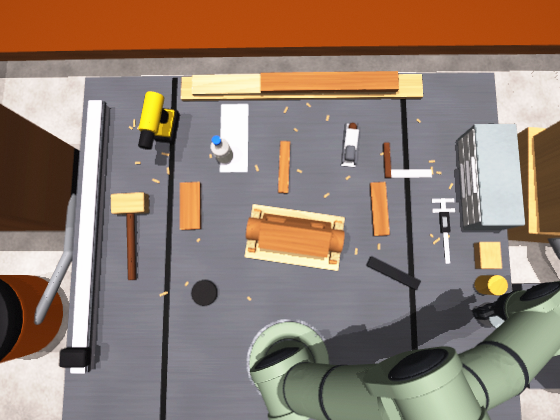

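View pics/scene0.png

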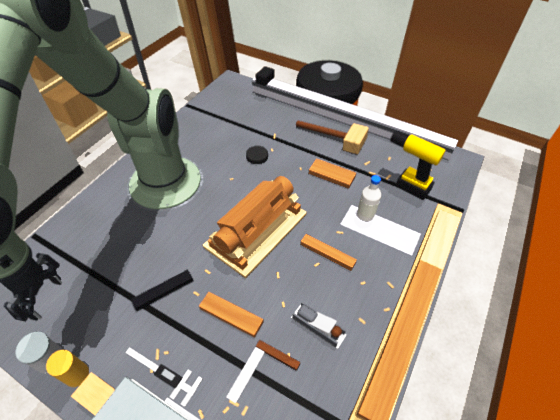

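Top view: three oak pieces at left (190,205, the widest), beyond (284,167, narrow) and right (380,208, broad). The leg is at (295,238), and the black decoy at (393,272). In the scene view the mortised face is at about (262,215). Next I measure.

Run:
```python
from h import *
import pickle
a,b=pickle.load(open("f0.pkl","rb"))
for nm,f in(("top",a),("scene",b)):
    X=cloud(f);c=f["color"];hsv=cv2.cvtColor(c,cv2.COLOR_RGB2HSV)
    seeds={"top":[(190,205),(284,167),(380,208),(393,272)],"scene":[(332,173),(328,252),(231,313),(163,289)]}[nm]
    m=((hsv[...,1]>110)&(hsv[...,0]<25)&(X[...,2]>.012)&(X[...,2]<.034)).astype(np.uint8)
    n,l=cv2.connectedComponents(m,connectivity=4)
    for s in seeds[:3]:
        k=l[s[1],s[0]]
        if not k: print("seed?",s);continue
        P=X[l==k];r=cv2.minAreaRect((P[:,:2]*1000).astype(np.float32));print(nm,s,len(P),np.round(r[0]),np.round(r[1]),round(r[2],1),"z",np.median(P[:,2]).round(4))
f=b;X=cloud(f);
# leg face
roi=np.zeros(X.shape[:2],bool);roi[175:262,205:310]=1
P=X[roi&(X[...,2]>.06)]; 
from numpy.random import default_rng
g=default_rng(0);found=[]
Q=P.copy()
for it in range(3):
    best=None
    for _ in range(600):
        p=Q[g.choice(len(Q),3,False)];n=np.cross(p[1]-p[0],p[2]-p[0]);n/=np.linalg.norm(n)+1e-12
        i=abs((Q-p[0])@n)<.003
        if best is None or i.sum()>best.sum():best=i
    I=Q[best];cc=I.mean(0);n=np.linalg.svd(I-cc)[2][2];n*=np.sign(n[2]);print("plane",len(I),cc.round(3),n.round(3),"elev",np.degrees(np.arcsin(n[2])).round(1),"az",np.degrees(np.arctan2(n[1],n[0])).round(1),"rms",((I-cc)@n).std().round(4));Q=Q[~best]
cv2.imwrite("pics/leg0.png",cv2.resize(b["color"][165:275,190:320],None,fx=6,fy=5.4,interpolation=cv2.INTER_CUBIC)[...,::-1])
```

```text
top (190, 205) 962 [540. 350.] [171.  74.] 2.0 z 0.0219
top (284, 167) 493 [682.  13.] [ 35. 191.] 87.6 z 0.0222
top (380, 208) 819 [ 526. -322.] [191.  56.] 1.9 z 0.0226
scene (332, 173) 655 [545. 350.] [171.  80.] 2.5 z 0.0221
scene (328, 252) 624 [685.  13.] [ 41. 189.] 88.1 z 0.0223
scene (231, 313) 1206 [ 529. -326.] [191.  56.] 2.2 z 0.0224
plane 1289 [ 0.467 -0.036  0.121] [ 0.863 -0.133  0.488] elev 29.2 az -8.8 rms 0.0015
plane 870 [ 0.406 -0.026  0.138] [-0.485  0.074  0.871] elev 60.6 az 171.3 rms 0.001
plane 321 [ 0.458 -0.053  0.116] [ 0.79  -0.119  0.601] elev 37.0 az -8.6 rms 0.0015
```

View pics/leg0.png

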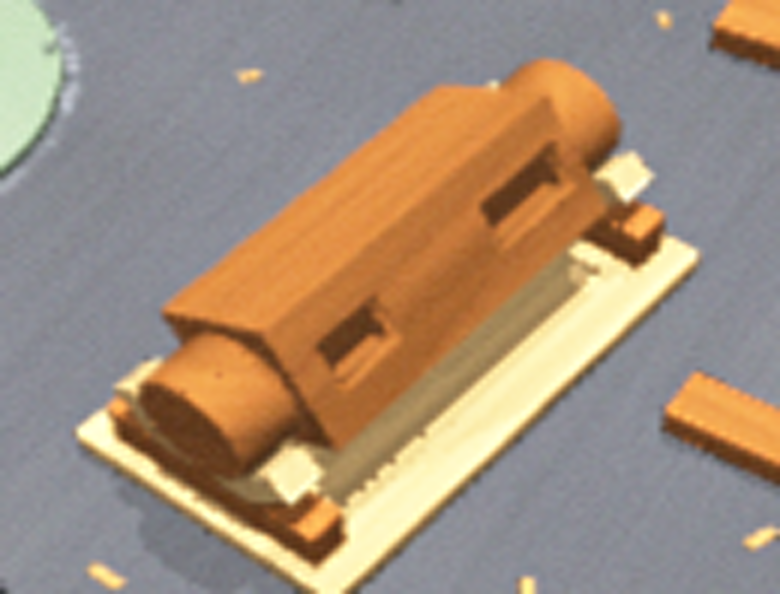

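The crop shows the broad mouth at scene pixel (278,201), on the +y side, and the narrow mouth at (250,229). Next I get the mouth estimates and the hand-eye transform, and plan a wrist view.

```bash
cat >> h.py <<'E'
def ray(f,uv):
    p=cv2.undistortPoints(np.array(uv,float).reshape(-1,1,2),f["K"],f["D"]).reshape(-1,2)
    d=np.c_[p,np.ones(len(p))]@f["C"][:3,:3].T; return f["C"][:3,3],d
def onplane(f,uv,c,n):
    o,d=ray(f,uv); s=((c-o)@n)/(d@n); return o+d*s[:,None]
def pose(p,zdir,xdir):
    z=np.array(zdir,float);z/=np.linalg.norm(z);x=np.array(xdir,float);x-=z*(x@z);x/=np.linalg.norm(x)
    T=np.eye(4);T[:3,:3]=np.c_[x,np.cross(z,x),z];T[:3,3]=p;return T
def plan(goal,n,start=None):
    """print n rounded rows from start to goal, straight line + slerp"""
    T=toolT() if start is None else start.copy()
    for k in range(n):
        D=np.linalg.inv(T)@goal; rv=Ro.from_matrix(D[:3,:3]).as_rotvec()
        w=np.degrees(rv)/(n-k)
        # world-straight step
        st=T[:3,:3].T@(goal[:3,3]-T[:3,3])/(n-k)*1000
        row=np.r_[st.round(0 if n-k>1 else 1),w.round(1)]; print(row.tolist(),end=", " if k<n-1 else "\n")
        S=np.eye(4);S[:3,3]=row[:3]/1000;S[:3,:3]=Ro.from_rotvec(np.radians(row[3:])).as_matrix();T=T@S
    return T
E
python3 - <<'E'
from h import *
import pickle
a,b=pickle.load(open("f0.pkl","rb"))
el,az=np.radians(29.3),np.radians(-8.7)
n=np.array([np.cos(el)*np.cos(az),np.cos(el)*np.sin(az),np.sin(el)])
c=np.array([.467,-.036,.121])
M=onplane(b,[(278,201.1),(249.8,228.9)],c,n);print(M.round(4),np.linalg.norm(M[0]-M[1]),(M.mean(0)-.045*n).round(4))
f=grab("wrist");H=np.array(f["hand_eye"]);print(H.round(3).tolist(),f["fov_y"])
# view pose: tool at (0.6,-.06,.42) tilted 20deg so tool z = inward
t=np.radians(20)
G=pose([.60,-.06,.40],[-np.sin(t),0,-np.cos(t)],[np.sin(np.radians(-8.7)),-np.cos(np.radians(-8.7)),0])
C=G@H;print("cam",C[:3,3],C[:3,2]);X=np.linalg.inv(C)@np.r_[M.mean(0),1];print(X)
U=toolT();U2=U.copy();U2[2,3]=.40
T=plan(U2,4);plan(G,18,T)
E
```

```text
[[ 0.48    0.0422  0.1191]
 [ 0.4595 -0.0979  0.1176]] 0.1415863115945904 [ 0.431  -0.0219  0.0963]
[[1.0, 0.0, -0.0, -0.001], [-0.0, 0.945, 0.328, -0.085], [0.0, -0.328, 0.945, -0.126], [0.0, 0.0, 0.0, 1.0]] 70.6440988608818
cam [ 0.72232639 -0.07132505  0.48957255] [-0.62782291  0.04674472 -0.7769513 ]
[-0.02729195 -0.03352355  0.44903349  1.        ]
[-0.0, 0.0, -38.0, -0.0, -0.0, 0.0], [-0.0, 0.0, -38.0, -0.0, -0.0, 0.0], [-0.0, 0.0, -38.0, -0.0, -0.0, 0.0], [-0.1, 0.0, -38.1, -0.0, -0.0, 0.0]
[-21.0, -30.0, 0.0, -1.1, -0.1, 1.5], [-21.0, -30.0, -1.0, -1.1, -0.1, 1.5], [-22.0, -29.0, -1.0, -1.1, -0.1, 1.5], [-23.0, -29.0, -2.0, -1.1, -0.1, 1.5], [-24.0, -28.0, -2.0, -1.1, -0.1, 1.5], [-24.0, -27.0, -3.0, -1.1, -0.1, 1.5], [-25.0, -27.0, -3.0, -1.1, -0.1, 1.5], [-26.0, -26.0, -3.0, -1.1, -0.1, 1.5], [-26.0, -25.0, -4.0, -1.1, -0.1, 1.5], [-27.0, -24.0, -4.0, -1.1, -0.1, 1.5], [-28.0, -24.0, -5.0, -1.1, -0.1, 1.5], [-28.0, -23.0, -5.0, -1.1, -0.1, 1.5], [-29.0, -22.0, -5.0, -1.1, -0.1, 1.5], [-29.0, -21.0, -6.0, -1.2, -0.1, 1.6], [-30.0, -20.0, -6.0, -1.1, -0.1, 1.5], [-31.0, -19.0, -7.0, -1.2, -0.1, 1.6], [-31.0, -18.0, -7.0, -1.2, -0.2, 1.5], [-31.2, -16.7, -7.0, -1.1, -0.1, 1.6]
```

Run:
```python
from h import *
a=np.radians(-8.7)
G=pose([.51,-.04,.32],[0,0,-1],[np.sin(a),-np.cos(a),0])
T=plan(G,16)
```

```text
[-26.0, -29.0, -4.0, 0.0, 0.0, 1.8], [-27.0, -28.0, -5.0, 0.0, 0.0, 1.8], [-28.0, -28.0, -4.0, 0.0, 0.0, 1.7], [-29.0, -27.0, -5.0, 0.0, 0.0, 1.8], [-30.0, -26.0, -4.0, 0.0, 0.0, 1.7], [-30.0, -25.0, -5.0, 0.0, 0.0, 1.8], [-31.0, -24.0, -4.0, 0.0, 0.0, 1.7], [-32.0, -23.0, -5.0, 0.0, 0.0, 1.8], [-32.0, -22.0, -4.0, 0.0, 0.0, 1.7], [-33.0, -21.0, -5.0, 0.0, 0.0, 1.8], [-34.0, -20.0, -4.0, 0.0, 0.0, 1.7], [-34.0, -19.0, -5.0, 0.0, 0.0, 1.8], [-35.0, -18.0, -4.0, 0.0, 0.0, 1.7], [-35.0, -17.0, -5.0, 0.0, 0.0, 1.8], [-36.0, -15.0, -4.0, 0.0, 0.0, 1.7], [-36.6, -14.7, -4.8, 0.0, 0.0, 1.8]
```

{"fn": "arm_command", "kwargs": {"targets": [[-26,-29,-4,0,0,1.8],[-27,-28,-5,0,0,1.8],[-28,-28,-4,0,0,1.7],[-29,-27,-5,0,0,1.8],[-30,-26,-4,0,0,1.7],[-30,-25,-5,0,0,1.8],[-31,-24,-4,0,0,1.7],[-32,-23,-5,0,0,1.8]]}}

```text
clock: 0.95
position: [0.361, -0.3079, 0.2825]
tool_rot: [3.138, 0.003, -1.497]
force: [0.9, -0.3, 0.1]
grip_width: 0.0855
```

{"fn": "arm_command", "kwargs": {"targets": [[-32,-22,-4,0,0,1.7],[-33,-21,-5,0,0,1.8],[-34,-20,-4,0,0,1.7],[-34,-19,-5,0,0,1.8],[-35,-18,-4,0,0,1.7],[-35,-17,-5,0,0,1.8],[-36,-15,-4,0,0,1.7],[-37,-15,-5,0,0,1.8]]}}

```text
clock: 1.75
position: [0.5225, -0.0245, 0.3203]
tool_rot: [3.138, 0.001, -1.752]
force: [0.6, -1.0, 1.0]
grip_width: 0.0853
```

Run:
```python
from h import *
import pickle
f=grab("wrist");pickle.dump(f,open("f1.pkl","wb"));print(bot.observe()["qpos"].round(2))
save(f,"w1.png");X=cloud(f)
a=np.radians(-8.7);el=np.radians(29.3)
n0=np.array([np.cos(el)*np.cos(a),np.cos(el)*np.sin(a),np.sin(el)])
c=np.array([.467,-.036,.121])
Q=X[(f["depth"]>0)&(X[...,2]>.07)&(X[...,2]<.16)&(abs((X-c)@n0)<.012)&(abs(X[...,1]+.028)<.12)]
for _ in range(5):
    cc=Q.mean(0);n=np.linalg.svd(Q-cc,full_matrices=False)[2][2];n*=np.sign(n[2]);i=abs((Q-cc)@n)<.003;Q=Q[i]
print(len(Q),cc.round(4),n.round(4),np.degrees(np.arcsin(n[2])),np.degrees(np.arctan2(n[1],n[0])))
```

```text
[ 0.12  0.3  -0.25  1.76  0.07  1.1  -1.9 ]
9858 [ 0.466  -0.0288  0.1246] [ 0.8608 -0.1281  0.4925] 29.50505636169343 -8.463932915464738
```

View pics/w1.png

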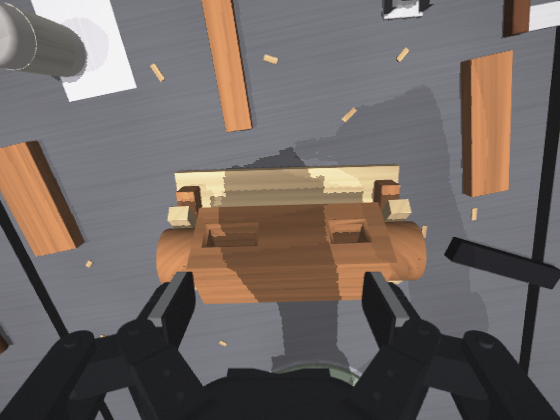

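The wrist view shows the face cleanly: broad mouth around (231,235), narrow around (350,232). I'll rectify onto the face plane to measure them precisely.

Run:
```python
from h import *
import pickle
f=pickle.load(open("f1.pkl","rb"))
n=np.array([.8608,-.1281,.4925]);n/=np.linalg.norm(n);c=np.array([.466,-.0288,.1246])
ly=np.cross([0,0,1],n);ly/=np.linalg.norm(ly);lx=np.cross(ly,n)
s=3;W,Hh=250,110
v,u=np.mgrid[:Hh*s,:W*s]
P=c+((u/s-W/2)/1000)[...,None]*-ly+((v/s-Hh/2)/1000)[...,None]*-lx*-1
print("lx",lx)
q=proj(f,P).reshape(*u.shape,2).astype(np.float32)
im=cv2.remap(f["color"],q[...,0],q[...,1],cv2.INTER_CUBIC);cv2.imwrite("pics/rect.png",im[...,::-1])
```

```text
lx [ 0.48714951 -0.07249518 -0.87030443]
```

View pics/rect.png

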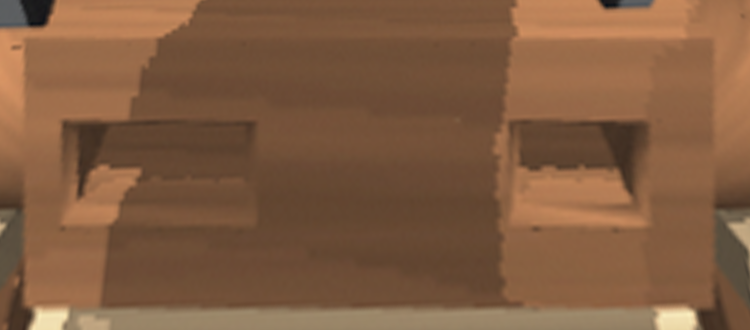

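Run:
```python
from h import *
import pickle
f=pickle.load(open("f1.pkl","rb"));X=cloud(f);hsv=cv2.cvtColor(f["color"],cv2.COLOR_RGB2HSV)
m=((hsv[...,1]>100)&(hsv[...,0]<25)&(X[...,2]>.017)&(X[...,2]<.034)).astype(np.uint8)
n,l,st,ce=cv2.connectedComponentsWithStats(m,connectivity=4)
for k in range(1,n):
    if st[k,4]>800:
        P=X[l==k];r=cv2.minAreaRect((P[:,:2]*1000).astype(np.float32));print(ce[k].round(),len(P),np.round(r[0],1),np.round(r[1],1),round(r[2],1),np.median(P[:,2]).round(4))
a=np.radians(2)
g=np.array([.5275,-.324])+.025*np.array([np.cos(a),np.sin(a)])
G1=pose([*g,.13],[0,0,-1],[np.sin(a),-np.cos(a),0])
T=plan(G1,11)
```

```text
[227.  63.] 3682 [667.4  16.3] [ 36.1 157.2] 87.7 0.0243
[489. 122.] 5826 [ 528.6 -322.3] [188.8  56.7] 2.2 0.0242
[ 33. 201.] 4970 [543.2 352.1] [168.9  73.8] 1.6 0.0244
[27.0, -7.0, 17.0, 0.0, 0.0, -1.1], [27.0, -7.0, 17.0, 0.0, 0.0, -1.1], [27.0, -6.0, 17.0, 0.0, 0.0, -1.1], [27.0, -6.0, 17.0, 0.0, 0.0, -1.1], [28.0, -5.0, 17.0, 0.0, 0.0, -1.1], [28.0, -5.0, 17.0, 0.0, 0.0, -1.1], [28.0, -4.0, 17.0, 0.0, 0.1, -1.1], [27.0, -4.0, 18.0, 0.0, 0.0, -1.1], [28.0, -3.0, 18.0, 0.0, 0.1, -1.1], [28.0, -3.0, 17.0, 0.0, 0.0, -1.1], [27.1, -2.3, 17.8, 0.1, 0.1, -1.2]
```

{"fn": "arm_command", "kwargs": {"targets": [[27,-7,17,0,0,-1.1],[27,-7,17,0,0,-1.1],[27,-6,17,0,0,-1.1],[27,-6,17,0,0,-1.1],[28,-5,17,0,0,-1.1],[28,-5,17,0,0,-1.1],[28,-4,17,0,0,-1.1],[28,-4,17,0,0,-1.1]]}}

```text
clock: 2.6
position: [0.5498, -0.2405, 0.1798]
tool_rot: [-3.14, 0.007, -1.575]
force: [0.3, 0.8, 0.2]
grip_width: 0.0854
```

{"fn": "arm_command", "kwargs": {"targets": [[28,-3,18,0,0,-1.1],[28,-3,17,0,0,-1.1],[27,-3,17,0,0,-1.2],[0,0,0,0,0,0]]}}

```text
clock: 3.0
position: [0.5577, -0.3303, 0.1213]
tool_rot: [3.14, 0.008, -1.516]
force: [-1.2, 0.7, -0.5]
grip_width: 0.0853
```

Run:
```python
from h import *
f=grab("wrist");X=cloud(f);hsv=cv2.cvtColor(f["color"],cv2.COLOR_RGB2HSV)
m=((hsv[...,1]>100)&(hsv[...,0]<25)&(X[...,2]>.017)&(X[...,2]<.034)).astype(np.uint8)
n,l,st,ce=cv2.connectedComponentsWithStats(m,connectivity=4)
for k in range(1,n):
    if st[k,4]>2000:
        P=X[l==k];r=cv2.minAreaRect((P[:,:2]*1000).astype(np.float32));print(ce[k].round(),len(P),np.round(r[0],1),np.round(r[1],1),round(r[2],1),np.median(P[:,2]).round(4))
a=np.radians(2.1)
g=np.array([.5275,-.323])+.025*np.array([np.cos(a),np.sin(a)])
G1=pose([*g,.019],[0,0,-1],[np.sin(a),-np.cos(a),0])
T=plan(G1,5);print(toolT()[:3,3])
```

```text
[330.  54.] 3405 [ 677.9 -357.8] [71.1 21.9] 0.4 0.0189
[270. 235.] 13282 [ 528.7 -323.1] [189.4  53.6] 2.2 0.0244
[-1.0, 1.0, 21.0, 0.0, 0.1, 0.2], [-1.0, 1.0, 21.0, 0.0, 0.1, 0.2], [-1.0, 1.0, 20.0, 0.0, 0.1, 0.2], [-2.0, 1.0, 21.0, 0.0, 0.1, 0.2], [-1.2, 1.3, 20.3, 0.1, 0.1, 0.3]
[ 0.55825647 -0.32850477  0.12227969]
```

{"fn": "arm_command", "kwargs": {"targets": [[-1,1,21,0,0.1,0.2],[-1,1,21,0,0.1,0.2],[-1,1,20,0,0.1,0.2],[-1,1,21,0,0.1,0.2],[-1,0,20,0,0,0.3],[0,0,0,0,0,0]]}}

```text
clock: 3.65
position: [0.5563, -0.3184, 0.0191]
tool_rot: [-3.138, 0.002, -1.533]
force: [-0.7, -0.3, 0.4]
grip_width: 0.0857
```

Run:
```python
from h import *
a=np.radians(2.2);s=bot.observe();print(s["position"],s["force"])
G1=pose([.5537,-.322,.018],[0,0,-1],[np.sin(a),-np.cos(a),0])
plan(G1,1)
```

```text
[ 0.55627132 -0.3184299   0.01914859] [-0.72104141 -0.26995502  0.38825568]
[3.5, 2.7, 1.1, -0.2, 0.1, -0.0]
```

Centre up, close, settle, then lift a bit.

{"fn": "arm_command", "kwargs": {"targets": [[3.5,2.5,0.5,-0.2,0.1,0],[0,0,0,0,0,0]]}}

```text
clock: 3.85
position: [0.5546, -0.3216, 0.0204]
tool_rot: [-3.141, -0.0, -1.531]
force: [0.5, 0.5, -0.2]
grip_width: 0.0855
```

{"fn": "arm_command", "kwargs": {"targets": [[0,0,0,0,0,0],[0,0,0,0,0,0],[0,0,0,0,0,0],[0,0,0,0,0,0],[0,0,0,0,0,0],[0,0,0,0,0,0]], "grip": 0, "grip_force": 70}}

```text
clock: 4.45
position: [0.556, -0.3225, 0.0242]
tool_rot: [-3.137, -0.003, -1.532]
force: [-0.5, 0.7, -2.1]
grip_width: 0.0524
```

{"fn": "arm_command", "kwargs": {"targets": [[0,0,-10,0,0,0],[0,0,-30,0,0,0],[0,0,-35,0,0,0],[0,0,-35,0,0,0],[0,0,-40,0,0,0],[0,0,0,0,0,0]]}}

```text
clock: 5.05
position: [0.5546, -0.3215, 0.1817]
tool_rot: [-3.139, -0.001, -1.531]
force: [0.6, -0.1, -1.3]
grip_width: 0.0523
```

```bash
cat >> h.py <<'E'
def barfit(f,wid,show=True):
    """held bar in tool frame: returns T_tool_bar (origin bar centre, x toward camera/outer end, z toward gripper)"""
    C=f["C"];H=np.array(f["hand_eye"]);X=(cloud(f)-C[:3,3])@C[:3,:3]@H[:3,:3].T+H[:3,3]
    hsv=cv2.cvtColor(f["color"],cv2.COLOR_RGB2HSV)
    m=((hsv[...,1]>100)&(hsv[...,0]<25)&(f["depth"]>.02)&(abs(X[...,2])<.035)&(abs(X[...,0])<wid/2+.02)&(abs(X[...,1])<.18)).astype(np.uint8)
    n,l,st,_=cv2.connectedComponentsWithStats(m,connectivity=4);k=1+np.argmax(st[1:,4])
    Q=X[l==k]
    for t in(.006,.003,.002,.002):
        c=np.median(Q,0) if t==.006 else Q.mean(0);nn=np.linalg.svd(Q-c,full_matrices=False)[2][2];nn*=-np.sign(nn[2]);Q=Q[abs((Q-c)@nn)<t]
    ex=np.array([0,-1.,0]);ex-=nn*(ex@nn);ex/=np.linalg.norm(ex);ey=np.cross(nn,ex)
    uv=np.c_[(Q-c)@ex,(Q-c)@ey]*1000
    # edges: per 4mm slab min/max in y, for slabs with full width
    L,Rr=[],[]
    b=np.round(uv[:,0]/4)
    for q in np.unique(b):
        y=uv[b==q,1]
        if y.size>6 and abs(np.ptp(y)-wid*1000)<4: L.append((q*4,y.min()));Rr.append((q*4,y.max()))
    L,Rr=np.array(L),np.array(Rr);pl=np.polyfit(L[:,0],L[:,1],1);pr=np.polyfit(Rr[:,0],Rr[:,1],1);p=(pl+pr)/2
    end=np.percentile(uv[:,0],99.7);a=np.arctan(p[0])
    bx=ex*np.cos(a)+ey*np.sin(a);by=np.cross(nn,bx)
    endp=c+(end*ex+np.polyval(p,end)*ey)/1000
    B=np.eye(4);B[:3,:3]=np.c_[bx,by,nn];B[:3,3]=endp-.095*bx-.012*nn
    if show: print("n",len(Q),"slabs",len(L),"width",(pr[1]-pl[1]).round(1),"axes",np.degrees(Ro.from_matrix(B[:3,:3]@np.array([[0,-1,0],[-1,0,0],[0,0,-1]]).T).as_rotvec()).round(2),"ctr mm",(B[:3,3]*1000).round(1))
    return B
NF=np.array([.8608,-.1281,.4925]);NF/=np.linalg.norm(NF);LY=np.cross([0,0,1],NF);LY/=np.linalg.norm(LY);LX=np.cross(LY,NF)
CF=np.array([.466,-.0288,.1246]);MB=CF+.0717*LY+.003*LX;MN=CF-.068*LY+.003*LX
def seat(M,B,gap):
    """tool pose with bar's inner end gap metres outside mouth M"""
    W=np.eye(4);W[:3,:3]=np.c_[NF,LY,np.cross(NF,LY)];W[:3,3]=M+NF*(.095+gap);return W@np.linalg.inv(B)
E
python3 - <<'E'
from h import *
import pickle
f=grab("wrist");pickle.dump(f,open("f2.pkl","wb"));save(f,"w2.png")
B=barfit(f,.054);np.save("Bb.npy",B)
G=seat(MB,B,.05);print(G[:3,3],G[:3,2]);U=toolT();U[2,3]=.32
T=plan(U,4)
m=G.copy();m[:3,3]+=[.02,0,.10];T=plan(m,13,T);plan(G,4,T)
E
```

```text
n 24000 slabs 31 width 52.9 axes [-0.08 -0.1  -0.06] ctr mm [-0.9 27.5 11. ]
[0.62102002 0.01967772 0.21652724] [ 0.4880867  -0.07432642 -0.86962461]
[-0.0, -0.0, -35.0, 0.0, 0.0, 0.0], [-0.0, -0.0, -35.0, 0.0, 0.0, 0.0], [-0.0, -0.0, -35.0, 0.0, 0.0, 0.0], [-0.0, -0.0, -35.8, 0.0, 0.0, 0.0]
[-26.0, -8.0, 0.0, 2.3, 0.2, 0.8], [-26.0, -7.0, 1.0, 2.3, 0.2, 0.8], [-26.0, -7.0, 1.0, 2.3, 0.2, 0.8], [-26.0, -7.0, 1.0, 2.3, 0.2, 0.8], [-26.0, -6.0, 1.0, 2.3, 0.2, 0.8], [-26.0, -6.0, 1.0, 2.2, 0.2, 0.8], [-27.0, -5.0, 1.0, 2.3, 0.2, 0.8], [-27.0, -5.0, 1.0, 2.2, 0.2, 0.8], [-27.0, -5.0, 2.0, 2.3, 0.3, 0.8], [-27.0, -4.0, 1.0, 2.2, 0.2, 0.8], [-27.0, -4.0, 2.0, 2.3, 0.3, 0.8], [-26.0, -3.0, 1.0, 2.2, 0.2, 0.9], [-26.9, -2.2, 1.9, 2.3, 0.3, 0.8]
[1.0, 17.0, 19.0, -0.0, -0.0, 0.0], [1.0, 17.0, 19.0, -0.0, -0.0, 0.0], [0.0, 16.0, 20.0, -0.0, -0.0, 0.0], [0.8, 16.6, 19.2, -0.0, -0.0, 0.0]
```

View pics/w2.png

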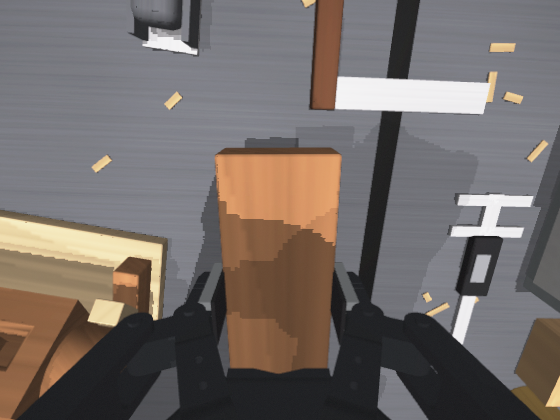

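The bar is held firmly and square in the pads (edges at columns 218–340). I'll carry it over to the broad mortise.

{"fn": "arm_command", "kwargs": {"targets": [[0,0,-35,0,0,0],[0,0,-35,0,0,0],[-5,0,-35,0,0,0],[-15,-4,-35,1,0,0],[-21,-8,-5,1.4,0.2,0.8],[-26,-7,1,2.3,0.2,0.8],[-26,-7,1,2.3,0.2,0.8],[-26,-7,1,2.3,0.2,0.8]]}}

```text
clock: 5.9
position: [0.5816, -0.2003, 0.322]
tool_rot: [-2.984, -0.005, -1.595]
force: [0.1, -0.8, -2.3]
grip_width: 0.052
```

{"fn": "arm_command", "kwargs": {"targets": [[-26,-6,1,2.3,0.2,0.8],[-26,-6,1,2.2,0.2,0.8],[-27,-5,1,2.3,0.2,0.8],[-27,-5,1,2.2,0.2,0.8],[-27,-5,2,2.3,0.3,0.8],[-27,-4,1,2.2,0.2,0.8],[-27,-4,2,2.3,0.3,0.8],[-20,-3,2,2.3,0.3,0.8]]}}

```text
clock: 6.7
position: [0.6343, 0.0124, 0.3142]
tool_rot: [-2.666, 0.002, -1.715]
force: [0.7, -1.6, -2.0]
grip_width: 0.0523
```

Run:
```python
from h import *
B=np.load("Bb.npy");G=seat(MB,B,.05);m=G.copy();m[:3,3]+=[.01,0,.04];print(toolT()[:3,3],m[:3,3],bot.observe()["qpos"].round(2))
T=plan(m,5);plan(G,3,T)
```

```text
[0.63430359 0.0124195  0.31421386] [0.63102002 0.01967772 0.25652724] [-0.05  0.28 -0.17  1.89  0.39  0.55 -2.21]
[-1.0, 6.0, 10.0, 0.5, 0.1, 0.0], [-1.0, 6.0, 10.0, 0.5, 0.0, 0.0], [-2.0, 6.0, 10.0, 0.4, 0.1, 0.1], [-1.0, 6.0, 9.0, 0.5, 0.0, 0.0], [-1.7, 7.1, 9.8, 0.4, 0.1, 0.1]
[0.0, 9.0, 10.0, 0.0, -0.0, -0.0], [1.0, 10.0, 10.0, 0.0, -0.0, -0.0], [0.5, 9.3, 9.9, 0.0, -0.0, -0.0]
```

{"fn": "arm_command", "kwargs": {"targets": [[-1,6,10,0.5,0,0],[-1,6,10,0.5,0,0],[-2,6,10,0.4,0.1,0.1],[-1,6,10,0.5,0,0],[-1,7,10,0.4,0.1,0.1],[0,9,10,0,0,0],[1,9,10,0,0,0],[0,9,10,0,0,0]]}}

```text
clock: 7.5
position: [0.6178, 0.0245, 0.2066]
tool_rot: [-2.633, -0.001, -1.713]
force: [0.2, -0.1, -1.7]
grip_width: 0.0524
```

{"fn": "arm_command", "kwargs": {"targets": [[0,0,0,0,0,0],[0,0,0,0,0,0]]}}

```text
clock: 7.7
position: [0.616, 0.025, 0.204]
tool_rot: [-2.638, -0.003, -1.712]
force: [-0.7, -0.8, -0.7]
grip_width: 0.0522
```

```bash
cat >> h.py <<'E'
def check(M,B,gap):
    T=toolT();G=seat(M,B,gap);W=T@B;tip=W[:3,3]-.095*W[:3,0]
    d=tip-M;print("tip rel mouth (lx,ly,n) mm",(np.array([d@LX,d@LY,d@NF])*1000).round(1),"rot err deg (tool)",np.degrees(Ro.from_matrix(T[:3,:3].T@G[:3,:3]).as_rotvec()).round(2),"F",bot.observe()["force"].round(1))
E
python3 - <<'E'
from h import *
import pickle
f=grab("wrist");pickle.dump(f,open("f3.pkl","wb"));save(f,"w3.png")
B0=np.load("Bb.npy");B=barfit(f,.054)
for _ in range(4): check(MB,B0,.05);grab("wrist")
check(MB,B,.05);plan(seat(MB,B0,.02),3)
g=grab("scene");cv2.imwrite("pics/s3.png",cv2.resize(g["color"][120:280,190:350],None,fx=3.75,fy=3.75,interpolation=cv2.INTER_CUBIC)[...,::-1])
E
```

```text
n 23962 slabs 30 width 53.0 axes [-0.12 -0.1  -0.12] ctr mm [-0.9 27.7 10.9]
tip rel mouth (lx,ly,n) mm [ 6.5  3.4 38.7] rot err deg (tool) [0.73 0.14 0.48] F [-0.1 -0.4 -1.4]
tip rel mouth (lx,ly,n) mm [ 6.4  3.4 39.2] rot err deg (tool) [0.68 0.16 0.46] F [ 0.4  0.7 -2.7]
tip rel mouth (lx,ly,n) mm [ 6.3  3.4 39.5] rot err deg (tool) [0.65 0.16 0.43] F [-0.3 -0.1 -2.5]
tip rel mouth (lx,ly,n) mm [ 6.3  3.3 39.6] rot err deg (tool) [0.64 0.16 0.42] F [ 0.2 -0.  -1.8]
tip rel mouth (lx,ly,n) mm [ 6.2  3.1 39.5] rot err deg (tool) [0.67 0.16 0.47] F [ 0.2 -0.2 -1.9]
[1.0, 7.0, -2.0, 0.2, 0.1, 0.1], [1.0, 6.0, -3.0, 0.2, 0.0, 0.2], [2.0, 6.8, -2.5, 0.2, 0.1, 0.1]
```

View pics/s3.png

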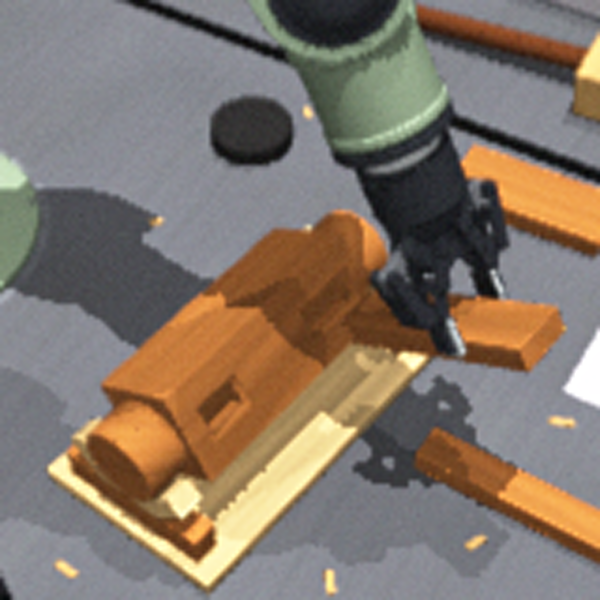

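The picture agrees with the numbers: the bar is aimed at the broad mouth, slightly low. I'll correct that and close the gap.

{"fn": "arm_command", "kwargs": {"targets": [[1,7,-2,0.2,0.1,0.1],[1,6,-3,0.2,0,0.2],[2,7,-2.5,0.2,0.1,0.1],[0,0,0,0,0,0],[0,0,0,0,0,0]]}}

```text
clock: 8.5
position: [0.5956, 0.0228, 0.2035]
tool_rot: [-2.623, -0.0, -1.722]
force: [0.5, 0.0, -2.2]
grip_width: 0.0524
```

Run:
```python
from h import *
B=np.load("Bb.npy");grab("wrist")
check(MB,B,.02);plan(seat(MB,B,.008),2)
```

```text
tip rel mouth (lx,ly,n) mm [-0.9 -0.5 21.3] rot err deg (tool) [-0.11 -0.02 -0.13] F [-0.  -0.4 -2.6]
[-0.0, 7.0, 1.0, -0.1, -0.0, -0.1], [-0.8, 6.3, 0.1, -0.0, -0.0, -0.0]
```

{"fn": "arm_command", "kwargs": {"targets": [[0,7,1,-0.1,0,-0.1],[-0.5,7,0,0,0,0],[0,0,0,0,0,0]]}}

```text
clock: 8.85
position: [0.586, 0.0252, 0.2004]
tool_rot: [-2.634, -0.002, -1.722]
force: [0.5, -0.3, -1.4]
grip_width: 0.0525
```

Run:
```python
from h import *
B=np.load("Bb.npy");grab("wrist")
check(MB,B,.008);plan(seat(MB,B,-.010),3)
```

```text
tip rel mouth (lx,ly,n) mm [-4.4  0.5 11.4] rot err deg (tool) [ 0.46 -0.09 -0.06] F [ 0.6 -0.1 -2.9]
[0.0, 7.0, 1.0, 0.2, -0.0, -0.0], [0.0, 7.0, 1.0, 0.1, -0.0, -0.0], [0.4, 7.5, 1.5, 0.2, -0.1, -0.1]
```

Run:
```python
from h import *
B=np.load("Bb.npy")
for _ in range(5): grab("wrist");check(MB,B,.008)
plan(seat(MB,B,-.010),3)
```

```text
tip rel mouth (lx,ly,n) mm [-4.3  0.5 11.6] rot err deg (tool) [ 0.45 -0.09 -0.06] F [ 0.6  0.2 -2.9]
tip rel mouth (lx,ly,n) mm [-4.3  0.5 11.7] rot err deg (tool) [ 0.44 -0.08 -0.07] F [ 0.2  0.5 -2.4]
tip rel mouth (lx,ly,n) mm [-4.3  0.4 11.8] rot err deg (tool) [ 0.44 -0.09 -0.07] F [ 0.2  0.3 -1.8]
tip rel mouth (lx,ly,n) mm [-4.3  0.4 11.7] rot err deg (tool) [ 0.44 -0.09 -0.07] F [-0.3 -0.3 -2.3]
tip rel mouth (lx,ly,n) mm [-4.3  0.4 11.7] rot err deg (tool) [ 0.44 -0.09 -0.08] F [ 1.1  0.4 -2.5]
[0.0, 7.0, 1.0, 0.1, -0.0, -0.0], [0.0, 7.0, 1.0, 0.2, -0.0, -0.0], [0.3, 7.8, 1.4, 0.1, -0.1, -0.1]
```

{"fn": "arm_command", "kwargs": {"targets": [[0,0,3.5,0.4,0,0],[0,0,0,0,0,0],[0,0,0,0,0,0]]}}

```text
clock: 9.45
position: [0.5898, 0.0249, 0.2005]
tool_rot: [-2.631, -0.003, -1.723]
force: [0.2, 0.8, -1.8]
grip_width: 0.0522
```

Run:
```python
from h import *
B=np.load("Bb.npy");grab("wrist")
check(MB,B,.008);plan(seat(MB,B,.002),1);grab("wrist");check(MB,B,.008)
```

```text
tip rel mouth (lx,ly,n) mm [-2.3  0.7 14.6] rot err deg (tool) [ 0.31 -0.16 -0.06] F [ 0.2 -0.  -1.6]
[0.6, 12.6, 1.7, 0.3, -0.2, -0.1]
tip rel mouth (lx,ly,n) mm [-2.3  0.7 14.5] rot err deg (tool) [ 0.31 -0.15 -0.06] F [ 0.1 -0.1 -1.4]
```

{"fn": "arm_command", "kwargs": {"targets": [[0.5,6,2,0.3,-0.1,0]]}}

```text
clock: 9.65
position: [0.5873, 0.0253, 0.2002]
tool_rot: [-2.633, -0.003, -1.722]
force: [-0.3, -0.6, -2.6]
grip_width: 0.052
```

Run:
```python
from h import *
B=np.load("Bb.npy")
for _ in range(3):check(MB,B,.008);grab("wrist")
plan(seat(MB,B,.002),1)
```

```text
tip rel mouth (lx,ly,n) mm [-3.6  0.7 12.1] rot err deg (tool) [ 0.44 -0.14 -0.04] F [-0.3 -0.6 -2.6]
tip rel mouth (lx,ly,n) mm [-3.8  0.6 11.5] rot err deg (tool) [ 0.47 -0.15 -0.03] F [-1.  -0.5 -2.4]
tip rel mouth (lx,ly,n) mm [-3.7  0.6 11.7] rot err deg (tool) [ 0.46 -0.15 -0.03] F [-0.3  0.7 -1. ]
[0.7, 9.9, 2.8, 0.5, -0.1, -0.0]
```

Run:
```python
from h import *
s=bot.observe();print(s["qpos"].round(3),s["joint_efforts"].round(1),s["moment"].round(2),s["force"])
f=grab("wrist");B=barfit(f,.054);save(f,"w4.png")
g=grab("scene");cv2.imwrite("pics/s4.png",cv2.resize(g["color"][20:300,150:400],None,fx=2.4,fy=2.1,interpolation=cv2.INTER_CUBIC)[...,::-1])
```

```text
[-0.454  0.383  0.261  2.162  0.591  0.162 -2.52 ] [ -0.  -67.    6.2 -27.8   0.4  -1.7   0. ] [0.1  0.67 0.03] [ 0.08890275 -1.08959598 -1.80815407]
n 23994 slabs 30 width 53.0 axes [-0.11 -0.11 -0.13] ctr mm [-0.9 27.7 10.9]
```

View pics/w4.png

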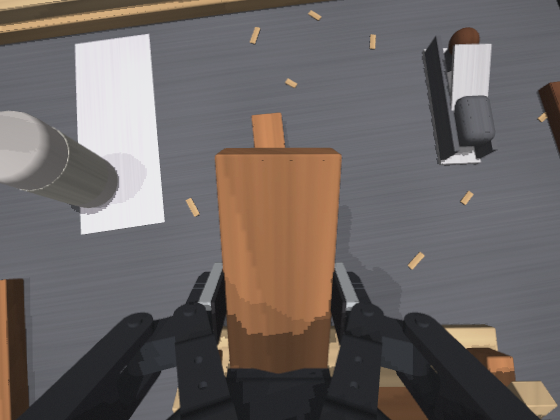

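The bar is still seated well in the pads, but q6 is at 0.16 and q7 at -2.52. Both are at their range limits, because the tool leans too far outward. I'll lay the bar back and regrasp with the tool tilted about the jaw axis, so that it stands nearly vertical during insertion.

Run:
```python
from h import *
a=np.radians(-3)
m=pose([.62,-.08,.31],[0,0,-1],[np.sin(a),-np.cos(a),0])
T=plan(m,10)
a=np.radians(2.2)
d=pose([.555,-.322,.08],[0,0,-1],[np.sin(a),-np.cos(a),0])
T=plan(d,13,T)
```

```text
[10.0, -10.0, -7.0, -2.9, -0.2, -0.5], [10.0, -9.0, -8.0, -2.9, -0.2, -0.6], [10.0, -9.0, -8.0, -2.9, -0.1, -0.5], [10.0, -8.0, -9.0, -2.9, -0.2, -0.6], [10.0, -7.0, -9.0, -2.9, -0.1, -0.5], [10.0, -7.0, -9.0, -2.9, -0.2, -0.6], [10.0, -6.0, -10.0, -2.9, -0.1, -0.5], [11.0, -6.0, -10.0, -2.9, -0.2, -0.6], [10.0, -5.0, -11.0, -3.0, -0.1, -0.5], [10.8, -4.5, -10.3, -2.9, -0.2, -0.6]
[19.0, 4.0, 18.0, -0.0, 0.0, -0.4], [19.0, 4.0, 18.0, -0.0, 0.0, -0.4], [19.0, 4.0, 18.0, -0.0, 0.0, -0.4], [19.0, 4.0, 18.0, -0.0, 0.0, -0.4], [19.0, 5.0, 18.0, -0.0, 0.0, -0.4], [19.0, 5.0, 17.0, -0.0, 0.0, -0.4], [18.0, 5.0, 18.0, -0.0, 0.0, -0.4], [19.0, 5.0, 17.0, -0.0, 0.0, -0.4], [18.0, 5.0, 18.0, -0.0, 0.0, -0.4], [18.0, 5.0, 17.0, -0.0, 0.0, -0.4], [19.0, 5.0, 18.0, -0.0, 0.0, -0.4], [18.0, 6.0, 17.0, -0.0, 0.0, -0.4], [18.6, 5.6, 17.9, -0.0, 0.0, -0.4]
```

{"fn": "arm_command", "kwargs": {"targets": [[0,-15,-5,-1,0,0],[5,-15,-10,-2,0,0],[5,-10,-15,-2,0,0]]}}

```text
clock: 10.2
position: [0.6053, 0.015, 0.244]
tool_rot: [-2.728, -0.005, -1.716]
force: [-0.9, -0.9, -2.9]
grip_width: 0.0524
```

Run:
```python
from h import *
s=bot.observe();print(s["qpos"].round(3),s["position"])
a=np.radians(-3)
m=pose([.62,-.08,.31],[0,0,-1],[np.sin(a),-np.cos(a),0])
T=plan(m,9)
a=np.radians(2.2)
d=pose([.555,-.322,.07],[0,0,-1],[np.sin(a),-np.cos(a),0])
T=plan(d,13,T)
```

```text
[-0.141  0.339 -0.067  1.994  0.384  0.447 -2.231] [0.60525185 0.01503623 0.24403523]
[10.0, -6.0, -5.0, -2.6, -0.2, -0.6], [10.0, -5.0, -6.0, -2.6, -0.1, -0.6], [10.0, -5.0, -6.0, -2.6, -0.2, -0.6], [11.0, -5.0, -6.0, -2.6, -0.1, -0.6], [10.0, -4.0, -6.0, -2.6, -0.2, -0.6], [11.0, -4.0, -7.0, -2.7, -0.2, -0.5], [10.0, -4.0, -7.0, -2.6, -0.1, -0.6], [11.0, -3.0, -7.0, -2.7, -0.2, -0.5], [10.4, -2.2, -7.4, -2.6, -0.1, -0.6]
[19.0, 4.0, 18.0, -0.0, -0.0, -0.4], [19.0, 4.0, 18.0, -0.0, -0.0, -0.4], [19.0, 4.0, 19.0, -0.0, -0.0, -0.4], [19.0, 4.0, 18.0, -0.0, -0.0, -0.4], [19.0, 5.0, 19.0, -0.0, -0.0, -0.4], [19.0, 5.0, 18.0, -0.0, -0.0, -0.4], [18.0, 5.0, 19.0, -0.0, -0.0, -0.4], [18.0, 5.0, 18.0, -0.0, -0.0, -0.4], [19.0, 5.0, 19.0, -0.0, -0.0, -0.4], [18.0, 5.0, 18.0, -0.0, -0.0, -0.4], [19.0, 5.0, 19.0, -0.0, -0.0, -0.4], [18.0, 6.0, 18.0, -0.0, -0.0, -0.4], [18.4, 5.7, 19.0, -0.0, -0.0, -0.4]
```

{"fn": "arm_command", "kwargs": {"targets": [[10,-6,-5,-2.6,-0.2,-0.6],[10,-5,-6,-2.6,-0.1,-0.6],[10,-5,-6,-2.6,-0.2,-0.6],[11,-5,-6,-2.6,-0.1,-0.6],[10,-4,-6,-2.6,-0.2,-0.6],[11,-4,-7,-2.7,-0.2,-0.5],[15,-3,-5,-2.6,-0.1,-0.6],[18,0,0,-2.7,-0.2,-0.5]]}}

```text
clock: 11.0
position: [0.6161, -0.084, 0.2986]
tool_rot: [-3.106, 0.005, -1.627]
force: [-0.3, 0.2, -2.6]
grip_width: 0.0523
```

{"fn": "arm_command", "kwargs": {"targets": [[19,3,8,-2.6,-0.1,-0.6],[20,4,15,0,0,-0.4],[20,4,19,0,0,-0.4],[20,4,19,0,0,-0.4],[20,5,19,0,0,-0.4],[20,5,19,0,0,-0.4],[20,5,19,0,0,-0.4],[20,5,19,0,0,-0.4]]}}

```text
clock: 11.8
position: [0.5765, -0.2479, 0.1571]
tool_rot: [3.134, 0.007, -1.565]
force: [0.9, 0.7, -1.3]
grip_width: 0.052
```

Run:
```python
from h import *
s=bot.observe();print(s["qpos"].round(3),s["position"])
a=np.radians(2.2)
d=pose([.555,-.322,.05],[0,0,-1],[np.sin(a),-np.cos(a),0])
T=plan(d,6)
```

```text
[ 0.436  0.637 -0.183  1.657  0.136  0.87  -1.366] [ 0.57651205 -0.24788044  0.15708894]
[12.0, 4.0, 18.0, 0.1, 0.1, -0.3], [13.0, 4.0, 18.0, 0.1, 0.1, -0.3], [12.0, 3.0, 18.0, 0.1, 0.1, -0.3], [12.0, 4.0, 18.0, 0.0, 0.0, -0.3], [13.0, 4.0, 17.0, 0.1, 0.1, -0.3], [12.1, 3.5, 17.9, 0.0, 0.0, -0.4]
```

{"fn": "arm_command", "kwargs": {"targets": [[12,4,18,0.1,0.1,-0.3],[13,4,18,0.1,0.1,-0.3],[12,3,18,0.1,0.1,-0.3],[12,4,18,0,0,-0.3],[12,3,14,0.1,0.1,-0.3],[10,3,8,0,0,-0.3],[0,0,3,0,0,0]]}}

```text
clock: 12.5
position: [0.5528, -0.3265, 0.0522]
tool_rot: [3.138, -0.0, -1.536]
force: [0.5, 1.7, -2.8]
grip_width: 0.0522
```

Run:
```python
from h import *
a=np.radians(2.2)
d=pose([.555,-.322,.024],[0,0,-1],[np.sin(a),-np.cos(a),0])
print(toolT()[:3,3]);plan(d,3)
```

```text
[ 0.55276856 -0.32649171  0.05224876]
[-1.0, -1.0, 9.0, 0.1, -0.0, -0.1], [-2.0, -1.0, 10.0, 0.0, -0.0, -0.1], [-1.4, -0.4, 9.2, 0.1, -0.0, -0.0]
```

{"fn": "arm_command", "kwargs": {"targets": [[-1,-1,9,0.1,0,0],[-1,-1,9,0,0,0],[-1,0,5,0,0,0],[0,0,3,0,0,0],[0,0,2,0,0,0]]}}

```text
clock: 13.0
position: [0.5566, -0.3213, 0.0232]
tool_rot: [-3.141, -0.0, -1.534]
force: [-13.9, 2.1, 42.2]
grip_width: 0.0524
```

Run:
```python
from h import *
print(bot.observe()["position"],bot.observe()["force"])
for _ in range(2): grab("top")
print(bot.observe()["position"],bot.observe()["force"])
```

```text
[ 0.55662478 -0.32125165  0.02322925] [-13.9155335    2.05702499  42.22077907]
[ 0.55667476 -0.32144066  0.02353765] [-0.29482706  0.75778658 -2.20690976]
```

{"fn": "arm_command", "kwargs": {"targets": [[0,0,0,0,0,0],[0,0,0,0,0,0],[0,0,0,0,0,0],[0,0,-5,0,0,0],[0,0,-15,0,0,0],[0,0,-20,0,0,0]], "grip": 100}}

```text
clock: 13.7
position: [0.5562, -0.3208, 0.0647]
tool_rot: [3.141, 0.001, -1.534]
force: [-0.3, 0.7, 1.2]
grip_width: 0.0855
```

Run:
```python
from h import *
f=grab("wrist");X=cloud(f);hsv=cv2.cvtColor(f["color"],cv2.COLOR_RGB2HSV)
m=((hsv[...,1]>100)&(hsv[...,0]<25)&(X[...,2]>.017)&(X[...,2]<.034)).astype(np.uint8)
n,l,st,ce=cv2.connectedComponentsWithStats(m,connectivity=4);k=1+np.argmax(st[1:,4])
P=X[l==k];r=cv2.minAreaRect((P[:,:2]*1000).astype(np.float32));print(ce[k].round(),len(P),np.round(r[0],1),np.round(r[1],1),round(r[2],1),np.median(P[:,2]).round(4), "far end x",np.percentile(P[:,0],99.5))
a=np.radians(2.2);t=np.radians(22)
bx=np.array([np.cos(a),np.sin(a),0])
cen=np.array([.5287,-.3231,.022])+.025*bx
z=-np.sin(t)*bx+[0,0,-np.cos(t)]
G=pose(cen,z,[np.sin(a),-np.cos(a),0])
U=G.copy();U[2,3]=.085
T=plan(U,6);T=plan(G,5,T);print(toolT()[:3,3],bot.observe()["qpos"].round(2))
```

```text
[279. 249.] 19312 [ 541.3 -321.1] [166.4  53.6] 2.2 0.0244 far end x 0.6243172528396648
[0.0, 1.0, -3.0, -3.7, -0.0, -0.0], [0.0, 1.0, -3.0, -3.7, -0.0, -0.0], [0.0, 1.0, -3.0, -3.7, -0.0, -0.0], [0.0, 1.0, -2.0, -3.7, -0.0, -0.0], [0.0, 1.0, -2.0, -3.7, -0.0, -0.1], [0.3, 1.5, -2.7, -3.7, -0.0, -0.0]
[-0.0, -5.0, 12.0, 0.0, -0.0, -0.0], [-0.0, -5.0, 12.0, 0.0, -0.0, -0.0], [-0.0, -5.0, 11.0, 0.0, -0.0, -0.0], [-0.0, -4.0, 12.0, 0.0, -0.0, -0.0], [-0.0, -4.6, 11.4, 0.0, -0.0, -0.0]
[ 0.55771296 -0.32166445  0.06843265] [ 0.54  0.77 -0.17  1.66  0.18  0.72 -1.25]
```

{"fn": "arm_command", "kwargs": {"targets": [[0,1,-3,-3.7,0,0],[0,1,-3,-3.7,0,0],[-0.5,1,-3,-3.7,0,0],[-0.5,1,-3,-3.7,0,0],[-0.5,1,-3,-3.7,0,0],[0,1,-3,-3.7,0,0]]}}

```text
clock: 14.35
position: [0.555, -0.3226, 0.0988]
tool_rot: [2.752, -0.006, -1.538]
force: [-0.6, -0.3, -0.0]
grip_width: 0.0852
```

Run:
```python
from h import *
a=np.radians(2.2);t=np.radians(22)
bx=np.array([np.cos(a),np.sin(a),0])
cen=np.array([.529,-.3216,.023])+.025*bx
z=-np.sin(t)*bx+[0,0,-np.cos(t)]
G=pose(cen,z,[np.sin(a),-np.cos(a),0])
plan(G,5);print(toolT()[:3,3],bot.observe()["qpos"].round(2))
```

```text
[-0.0, -6.0, 14.0, 0.1, -0.0, -0.1], [-1.0, -5.0, 14.0, 0.1, -0.0, -0.1], [-0.0, -6.0, 14.0, 0.0, -0.1, -0.1], [-1.0, -5.0, 14.0, 0.1, -0.0, -0.1], [-0.3, -5.7, 14.5, 0.0, -0.1, -0.0]
[ 0.55503393 -0.32258311  0.0987811 ] [ 0.4   0.9  -0.08  1.35  0.22  1.27 -1.3 ]
```

{"fn": "arm_command", "kwargs": {"targets": [[0,-6,14,0,0,-0.1],[-0.5,-5,14,0,0,-0.1],[0,-6,14,0,0,-0.1],[-0.5,-5,13,0,0,-0.1],[-0.5,-4,10,0,0,0]]}}

```text
clock: 14.85
position: [0.5553, -0.3213, 0.0258]
tool_rot: [2.757, -0.003, -1.531]
force: [-0.8, -0.2, -0.5]
grip_width: 0.0853
```

Run:
```python
from h import *
a=np.radians(2.2);t=np.radians(22)
bx=np.array([np.cos(a),np.sin(a),0])
cen=np.array([.529,-.3216,.023])+.025*bx
z=-np.sin(t)*bx+[0,0,-np.cos(t)]
G=pose(cen,z,[np.sin(a),-np.cos(a),0])
grab("top");plan(G,1);print(toolT()[:3,3],bot.observe()["force"])
```

```text
[-0.3, 0.1, 1.3, 0.2, -0.2, 0.0]
[ 0.55453445 -0.32088523  0.02418791] [-1.90670561  0.28039318 -1.65555767]
```

{"fn": "arm_command", "kwargs": {"targets": [[0,0,0.5,0,0,0],[0,0,0,0,0,0],[0,0,0,0,0,0],[0,0,0,0,0,0],[0,0,0,0,0,0],[0,0,0,0,0,0]], "grip": 0, "grip_force": 80}}

```text
clock: 15.5
position: [0.555, -0.3214, 0.0249]
tool_rot: [2.757, -0.003, -1.532]
force: [0.3, 0.7, -1.9]
grip_width: 0.0521
```

{"fn": "arm_command", "kwargs": {"targets": [[0,4,-10,0,0,0],[0,12,-28,0,0,0],[0,14,-36,0,0,0],[0,14,-36,0,0,0],[0,15,-38,0,0,0],[0,15,-38,0,0,0],[0,10,-25,0,0,0]]}}

```text
clock: 16.2
position: [0.5543, -0.3197, 0.2612]
tool_rot: [2.753, -0.0, -1.532]
force: [0.4, -0.4, -2.1]
grip_width: 0.0521
```

```bash
python3 - <<'E'
import re
s=open("h.py").read()
# allow tilted bar: plane-based selection with wider z window, reference axes free
s=s.replace("(abs(X[...,2])<.035)","(abs(X[...,2]+X[...,1]*np.tan(TILT))<.04)").replace("def barfit(","TILT=0.\ndef barfit(")
open("h.py","w").write(s)
E
python3 - <<'E'
import h
from h import *
h.TILT=np.radians(-22)
f=grab("wrist");C=f["C"];H=np.array(f["hand_eye"])
# pick sign of tilt by data
for sg in(-1,1):
    h.TILT=sg*np.radians(22)
    try:
        B=barfit(f,.054);np.save("Bb%d.npy"%sg,B);print(sg,B[:3,2].round(3))
        W=toolT()@B;print("bar axis world",W[:3,0].round(3),W[:3,3].round(4))
    except Exception as e: print(sg,e)
save(f,"w5.png");print(toolT()[:3,3])
E
```

```text
n 23052 slabs 42 width 52.9 axes [22.23 -0.12 -0.05] ctr mm [-0.8 18.5 19.8]
-1 [ 0.002  0.378 -0.926]
bar axis world [0.999 0.039 0.003] [ 0.5307 -0.3204  0.2538]
n 14512 slabs 27 width 52.8 axes [ 2.223e+01 -1.200e-01 -2.000e-02] ctr mm [-0.8 35.4 26.7]
1 [ 0.002  0.378 -0.926]
bar axis world [0.999 0.039 0.003] [ 0.5125 -0.3211  0.2538]
[ 0.55526313 -0.320208    0.26524883]
```

```bash
mv Bb-1.npy Bb.npy
python3 - <<'E'
from h import *
B=np.load("Bb.npy");G=seat(MB,B,.045);print(G[:3,3],G[:3,2])
m=G.copy();m[:3,3]+=[.01,-.01,.08];T=plan(m,14);plan(G,4,T)
E
```

```text
[0.6140605  0.02082862 0.21293931] [ 0.12492629 -0.02050609 -0.99195409]
[-23.0, -5.0, -4.0, 2.1, -0.1, 0.8], [-24.0, -4.0, -4.0, 2.1, -0.1, 0.8], [-24.0, -4.0, -4.0, 2.1, -0.1, 0.8], [-24.0, -4.0, -3.0, 2.1, -0.1, 0.8], [-24.0, -4.0, -3.0, 2.1, -0.1, 0.8], [-24.0, -4.0, -3.0, 2.1, -0.1, 0.8], [-24.0, -3.0, -3.0, 2.1, -0.1, 0.8], [-24.0, -3.0, -3.0, 2.1, -0.1, 0.7], [-24.0, -3.0, -3.0, 2.1, -0.1, 0.8], [-24.0, -3.0, -2.0, 2.1, -0.1, 0.7], [-24.0, -3.0, -2.0, 2.1, -0.1, 0.8], [-23.0, -2.0, -2.0, 2.0, -0.1, 0.7], [-24.0, -2.0, -2.0, 2.1, -0.1, 0.8], [-23.3, -2.4, -2.7, 2.0, -0.2, 0.7]
[-2.0, 5.0, 19.0, 0.0, 0.0, 0.0], [-2.0, 5.0, 20.0, 0.0, 0.0, 0.0], [-2.0, 6.0, 19.0, 0.0, 0.0, 0.0], [-2.5, 5.4, 19.9, 0.0, 0.0, 0.0]
```

{"fn": "arm_command", "kwargs": {"targets": [[-23,-5,-4,2.1,-0.1,0.8],[-24,-4,-4,2.1,-0.1,0.8],[-24,-4,-4,2.1,-0.1,0.8],[-24,-4,-3,2.1,-0.1,0.8],[-24,-4,-3,2.1,-0.1,0.8],[-24,-4,-3,2.1,-0.1,0.8],[-24,-3,-3,2.1,-0.1,0.8],[-24,-3,-3,2.1,-0.1,0.7]]}}

```text
clock: 17.05
position: [0.594, -0.126, 0.2878]
tool_rot: [3.067, -0.017, -1.652]
force: [1.4, -0.3, -2.3]
grip_width: 0.0519
```

{"fn": "arm_command", "kwargs": {"targets": [[-24,-3,-3,2.1,-0.1,0.8],[-24,-3,-2,2.1,-0.1,0.7],[-24,-3,-2,2.1,-0.1,0.8],[-23,-2,-2,2,-0.1,0.7],[-24,-2,-2,2.1,-0.1,0.8],[-20,-2,-2,2,-0.2,0.7]]}}

```text
clock: 17.65
position: [0.6235, 0.0166, 0.3035]
tool_rot: [-2.988, -0.001, -1.732]
force: [0.5, 0.7, -2.5]
grip_width: 0.0521
```

Run:
```python
from h import *
B=np.load("Bb.npy");G=seat(MB,B,.045);grab("top");print(toolT()[:3,3],bot.observe()["qpos"].round(2))
check(MB,B,0);plan(G,5)
```

```text
[0.62373656 0.02035096 0.3039906 ] [-0.03  0.4  -0.16  1.66  0.14  0.94 -1.98]
tip rel mouth (lx,ly,n) mm [-70.9   2.1  98.6] rot err deg (tool) [-1.7   0.11 -0.57] F [ 0.7  5.4 -0.4]
[0.0, 5.0, 18.0, -0.3, 0.0, -0.1], [0.0, 5.0, 18.0, -0.4, 0.0, -0.1], [0.0, 4.0, 18.0, -0.3, 0.0, -0.1], [1.0, 4.0, 17.0, -0.4, 0.1, -0.1], [0.1, 4.7, 17.7, -0.3, 0.0, -0.2]
```

Joints now sit mid-range (q6 0.94, q7 -1.98). Continuing.

{"fn": "arm_command", "kwargs": {"targets": [[0,5,18,-0.3,0,-0.1],[0,5,18,-0.4,0,-0.1],[0,4,18,-0.3,0,-0.1],[0,4,17,-0.4,0,-0.1],[0,3,10,-0.3,0,-0.1],[0,1,3,0,0,0]]}}

```text
clock: 18.3
position: [0.6132, 0.0233, 0.218]
tool_rot: [-3.013, 0.0, -1.717]
force: [-0.2, -0.2, -1.3]
grip_width: 0.052
```

Run:
```python
from h import *
B=np.load("Bb.npy");grab("top");print(toolT()[:3,3],bot.observe()["qpos"].round(2))
check(MB,B,0);grab("top");check(MB,B,0);plan(seat(MB,B,.015),3)
```

```text
[0.61318263 0.02331907 0.21804276] [-0.04  0.48 -0.16  1.77  0.16  0.78 -2.  ]
tip rel mouth (lx,ly,n) mm [-4.8  2.2 46.5] rot err deg (tool) [-0.13  0.13  0.13] F [ 0.6 -0.6 -2.9]
tip rel mouth (lx,ly,n) mm [-5.2  2.3 47.2] rot err deg (tool) [-0.18  0.14  0.13] F [ 0.4 -0.3 -2.4]
[1.0, 9.0, 6.0, -0.1, 0.0, 0.0], [1.0, 9.0, 6.0, -0.0, 0.1, 0.1], [0.4, 9.7, 5.2, -0.1, 0.0, 0.0]
```

{"fn": "arm_command", "kwargs": {"targets": [[1,9,6,-0.1,0,0],[1,9,6,0,0.1,0.1],[0.5,8,4.5,-0.1,0,0],[0,2,1,0,0,0]]}}

```text
clock: 18.8
position: [0.5863, 0.0246, 0.1979]
tool_rot: [-3.013, -0.001, -1.72]
force: [-1.2, -0.4, -1.1]
grip_width: 0.0523
```

Run:
```python
from h import *
B=np.load("Bb.npy")
for _ in range(3): check(MB,B,0);grab("top")
plan(seat(MB,B,.004),1);print("adv/5mm tool:",(toolT()[:3,:3].T@(-NF*5)).round(2))
```

```text
tip rel mouth (lx,ly,n) mm [-0.4 -0.3 13.2] rot err deg (tool) [-0.11  0.06 -0.01] F [-1.2 -0.4 -1.1]
tip rel mouth (lx,ly,n) mm [-0.5 -0.2 13.4] rot err deg (tool) [-0.11  0.07 -0.01] F [ 0.5  0.1 -1.9]
tip rel mouth (lx,ly,n) mm [-0.4 -0.1 14.2] rot err deg (tool) [-0.15  0.08 -0.01] F [-1.  -0.2 -1.4]
[-0.1, 9.7, 4.7, -0.2, 0.1, -0.0]
adv/5mm tool: [0.01 4.63 1.88]
```

{"fn": "arm_command", "kwargs": {"targets": [[0,4.6,2,-0.1,0,0],[0,4.6,1.9,0,0,0],[0,4.6,1.9,0,0,0],[0,4.6,1.9,0,0,0]]}}

```text
clock: 19.35
position: [0.5704, 0.0274, 0.1885]
tool_rot: [-3.012, 0.0, -1.72]
force: [0.8, -0.1, -1.8]
grip_width: 0.0523
```

Run:
```python
from h import *
B=np.load("Bb.npy")
for _ in range(2): check(MB,B,0);grab("top")
print(bot.observe()["moment"].round(2))
```

```text
tip rel mouth (lx,ly,n) mm [-0.2  0.3 -5.4] rot err deg (tool) [-0.16  0.11 -0.04] F [ 0.8 -0.1 -1.8]
tip rel mouth (lx,ly,n) mm [-0.3  0.2 -6.4] rot err deg (tool) [-0.11  0.1  -0.02] F [-0.8 -0.3 -2.7]
[ 0.    0.24 -0.  ]
```

{"fn": "arm_command", "kwargs": {"targets": [[0,4.6,2,0,0,0],[0,4.6,2,0,0,0],[0,4.6,1.9,0,0,0]]}}

```text
clock: 19.75
position: [0.5569, 0.0295, 0.1805]
tool_rot: [-3.012, 0.0, -1.72]
force: [-0.1, 0.1, -2.2]
grip_width: 0.0518
```

Run:
```python
from h import *
B=np.load("Bb.npy")
check(MB,B,0)
```

```text
tip rel mouth (lx,ly,n) mm [  0.1   0.3 -21.2] rot err deg (tool) [-0.17  0.12 -0.04] F [-0.1  0.1 -2.2]
```

{"fn": "arm_command", "kwargs": {"targets": [[0,4.6,1.9,0,0,0],[0,4.6,1.9,0,0,0]]}}

```text
clock: 19.95
position: [0.5475, 0.0309, 0.175]
tool_rot: [-3.012, 0.0, -1.72]
force: [-0.3, 0.3, -2.2]
grip_width: 0.0519
```

Run:
```python
from h import *
B=np.load("Bb.npy")
check(MB,B,0)
```

```text
tip rel mouth (lx,ly,n) mm [  0.2   0.3 -32.2] rot err deg (tool) [-0.16  0.11 -0.03] F [-0.3  0.3 -2.2]
```

{"fn": "arm_command", "kwargs": {"targets": [[0,2.8,1,0,0,0],[0,2.8,1,0,0,0]]}}

```text
clock: 20.15
position: [0.5415, 0.0318, 0.172]
tool_rot: [-3.012, 0.0, -1.72]
force: [0.1, 0.4, -2.4]
grip_width: 0.0522
```

{"fn": "arm_command", "kwargs": {"targets": [[0,2.8,1,0,0,0]]}}

```text
clock: 20.25
position: [0.5386, 0.0322, 0.1705]
tool_rot: [-3.012, 0.0, -1.72]
force: [0.9, -0.1, -2.7]
grip_width: 0.0523
```

{"fn": "arm_command", "kwargs": {"targets": [[0,2.8,1,0,0,0]]}}

```text
clock: 20.35
position: [0.5359, 0.0327, 0.1691]
tool_rot: [-3.012, 0.0, -1.72]
force: [-0.3, -0.0, -1.9]
grip_width: 0.0519
```

Run:
```python
from h import *
B=np.load("Bb.npy")
check(MB,B,0)
```

```text
tip rel mouth (lx,ly,n) mm [ -0.4   0.4 -45.4] rot err deg (tool) [-0.16  0.12 -0.03] F [-0.3 -0.  -1.9]
```

{"fn": "arm_command", "kwargs": {"targets": [[0,2.4,1.3,0,0,0]]}}

```text
clock: 20.45
position: [0.5335, 0.033, 0.1674]
tool_rot: [-3.012, 0.0, -1.72]
force: [0.5, 0.1, -1.6]
grip_width: 0.0521
```

{"fn": "arm_command", "kwargs": {"targets": [[0,2.4,1.2,0,0,0]]}}

```text
clock: 20.55
position: [0.5331, 0.0333, 0.1668]
tool_rot: [-3.007, 0.001, -1.72]
force: [15.8, -5.9, 9.7]
grip_width: 0.0526
```

{"fn": "arm_command", "kwargs": {"targets": [[0,2.4,1,0,0,0]]}}

```text
clock: 20.65
position: [0.5331, 0.0332, 0.1667]
tool_rot: [-3.002, 0.002, -1.72]
force: [11.4, -6.6, 7.8]
grip_width: 0.0522
```

Run:
```python
from h import *
B=np.load("Bb.npy")
check(MB,B,0)
```

```text
tip rel mouth (lx,ly,n) mm [  1.4   0.7 -48.9] rot err deg (tool) [-0.71  0.22 -0.05] F [11.4 -6.6  7.8]
```

{"fn": "arm_command", "kwargs": {"targets": [[0,3.5,1.2,0.6,0,0]]}}

```text
clock: 20.75
position: [0.533, 0.0332, 0.1667]
tool_rot: [-2.985, 0.003, -1.721]
force: [15.7, -6.8, 14.4]
grip_width: 0.052
```

Run:
```python
from h import *
B=np.load("Bb.npy")
check(MB,B,0);f=grab("wrist");check(MB,B,0);import h;h.TILT=np.radians(-22);B2=barfit(f,.054);check(MB,B2,0)
```

```text
tip rel mouth (lx,ly,n) mm [  3.4   0.8 -48.8] rot err deg (tool) [-1.7   0.29 -0.08] F [15.7 -6.8 14.4]
tip rel mouth (lx,ly,n) mm [  3.4   0.8 -48.8] rot err deg (tool) [-1.8   0.3  -0.08] F [12.5 -6.1 14.1]
n 23189 slabs 37 width 53.1 axes [20.51 -0.09 -0.21] ctr mm [-0.7 18.9 19.1]
tip rel mouth (lx,ly,n) mm [ -0.2   0.4 -48.9] rot err deg (tool) [-0.08  0.23  0.07] F [12.5 -6.1 14.1]
```

Floor felt: the bar stays put at 48.9 mm under about 20 N. Releasing and backing away upward.

{"fn": "arm_command", "kwargs": {"targets": [[0,0,0,0,0,0],[0,0,0,0,0,0],[0,0,0,0,0,0],[0,0,0,0,0,0],[0,0,-10,0,0,0],[0,0,-25,0,0,0],[0,0,-35,0,0,0],[0,0,-40,0,0,0]], "grip": 100}}

```text
clock: 21.6
position: [0.5128, 0.0356, 0.2759]
tool_rot: [-2.992, 0.002, -1.72]
force: [0.4, -0.3, 1.2]
grip_width: 0.0851
```

Run:
```python
from h import *
f=grab("wrist");save(f,"w6.png");X=cloud(f)
q=np.array([MB+NF*d+.012*(-LX) for d in np.arange(.02,.16,.01)])
uv=proj(f,q).round().astype(int)
for d,(u,v) in zip(np.arange(20,160,10),uv):
    if 0<=u<560 and 0<=v<420: p=X[v,u]-MB;print(d,(p@NF*1000).round(1),(-p@LX*1000).round(1),end=" | ")
print(bot.observe()["qpos"].round(2),toolT()[:3,3])
# narrow bar on table: fine pose
n=grab("top");X=cloud(n);hsv=cv2.cvtColor(n["color"],cv2.COLOR_RGB2HSV)
m=((hsv[...,1]>110)&(hsv[...,0]<25)&(X[...,2]>.012)&(X[...,2]<.034)).astype(np.uint8)
k,l,st,ce=cv2.connectedComponentsWithStats(m,connectivity=4)
for i in range(1,k):
    if st[i,4]>250:
        P=X[l==i];r=cv2.minAreaRect((P[:,:2]*1000).astype(np.float32));print(ce[i].round(),np.round(r[0],1),np.round(r[1],1),round(r[2],1))
a=np.radians(-2.3);t=np.radians(22);bx=np.array([np.cos(a),np.sin(a),0])
cen=np.array([.6835,.013,0])+.025*bx
G=pose([*cen[:2],.10],-np.sin(t)*bx+[0,0,-np.cos(t)],[np.sin(a),-np.cos(a),0])
U=toolT();U[:3,3]+=[.04,-.01,.06]
T=plan(U,3);m=G.copy();m[2,3]=.22;m[0,3]-=.01;T=plan(m,7,T);plan(G,4,T)
```

```text
20 17.9 10.0 | 30 26.4 8.9 | 40 36.4 8.2 | 50 46.3 7.9 | 60 55.7 7.6 | 70 65.7 7.1 | 80 74.6 5.8 | 90 85.5 6.3 | 100 96.2 5.9 | 110 105.8 4.8 | 120 114.7 3.1 | 130 125.3 2.4 | 140 135.8 2.4 | 150 141.6 -7.2 | [-0.07  0.24 -0.18  1.95  0.14  0.81 -2.04] [0.51424453 0.03618857 0.28246923]
[322.  95.] [ 949.7 -125. ] [ 25.2 571.6] 0.9
[285. 156.] [713.1  11.3] [ 32.7 127.4] 89.7
[190. 206.] [541.2 349.7] [171.8  74. ] 2.6
[131. 257.] [380.8 554.7] [200.5  29.3] 2.4
[1.0, -17.0, -18.0, 0.0, 0.0, -0.0], [1.0, -16.0, -17.0, 0.0, 0.0, -0.0], [1.7, -17.0, -17.8, 0.0, 0.0, -0.0]
[-1.0, -18.0, 20.0, -4.4, 0.1, -0.9], [-1.0, -19.0, 19.0, -4.4, 0.1, -0.9], [-0.0, -20.0, 17.0, -4.4, 0.1, -0.9], [-0.0, -22.0, 16.0, -4.5, 0.2, -0.9], [0.0, -23.0, 14.0, -4.5, 0.1, -0.9], [0.0, -24.0, 12.0, -4.4, 0.2, -0.9], [1.1, -24.8, 9.8, -4.5, 0.1, -0.8]
[-0.0, -14.0, 27.0, 0.0, 0.0, -0.0], [-0.0, -13.0, 27.0, 0.0, 0.0, -0.0], [-0.0, -14.0, 27.0, 0.0, 0.0, -0.0], [-0.4, -13.3, 26.5, 0.0, 0.0, -0.0]
```

View pics/w6.png

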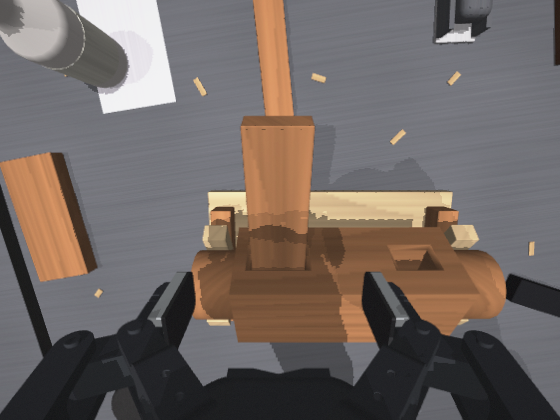

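The broad bar stands home, with its outer end at (278,120) reading about 141 mm out from the face, and it droops within the play. The narrow bar lies at (272,55) beyond it. Its near end sits under the broad bar's end, so I'll pull outward when lifting it.

{"fn": "arm_command", "kwargs": {"targets": [[1,-17,-18,0,0,0],[1,-16,-17,0,0,0],[1,-17,-18,0,0,0],[-1,-18,15,-4.4,0.1,-0.9],[-1,-19,19,-4.4,0.1,-0.9],[0,-20,17,-4.4,0.1,-0.9],[0,-22,16,-4.5,0.2,-0.9],[0,-23,14,-4.5,0.1,-0.9]]}}

```text
clock: 22.5
position: [0.658, 0.0175, 0.2705]
tool_rot: [2.91, 0.001, -1.636]
force: [-0.8, 0.2, 1.0]
grip_width: 0.0851
```

{"fn": "arm_command", "kwargs": {"targets": [[0,-24,12,-4.4,0.2,-0.9],[1,-22,10,-4.5,0.1,-0.8],[0,-10,20,0,0,0],[0,-6,12,0,0,0]]}}

```text
clock: 22.9
position: [0.7012, 0.0142, 0.1957]
tool_rot: [2.741, 0.007, -1.604]
force: [0.4, -0.2, -0.9]
grip_width: 0.0853
```

```bash
cat > nb.py <<'E'
import sys
from h import *
f=grab("wrist");save(f,"w7.png");X=cloud(f);hsv=cv2.cvtColor(f["color"],cv2.COLOR_RGB2HSV)
m=((hsv[...,1]>100)&(hsv[...,0]<25)&(X[...,2]>.015)&(X[...,2]<.034)&(abs(X[...,1]-.013)<.06)&(X[...,0]<.83)).astype(np.uint8)
n,l,st,ce=cv2.connectedComponentsWithStats(m,connectivity=4);k=1+np.argmax(st[1:,4])
P=X[l==k];r=cv2.minAreaRect((P[:,:2]*1000).astype(np.float32));print(ce[k].round(),len(P),np.round(r[0],1),np.round(r[1],1),round(r[2],1),np.median(P[:,2]).round(4),"x",np.percentile(P[:,0],[.5,99.5]).round(4))
a=np.radians(r[2]-90 if r[2]>45 else r[2]);bx=np.array([np.cos(a),np.sin(a),0]);print(np.degrees(a))
xc=np.percentile(P[:,0],99.5)-.095;yc=r[0][1]/1000+(xc-r[0][0]/1000)*np.tan(a)
t=np.radians(22);cen=np.array([xc,yc,0])+.025*bx
G=pose([*cen[:2],.024],-np.sin(t)*bx+[0,0,-np.cos(t)],[np.sin(a),-np.cos(a),0])
print(toolT()[:3,3],G[:3,3],bot.observe()["qpos"].round(2));plan(G,int(sys.argv[1]))
E
python3 nb.py 7
```

```text
[280. 119.] 7117 [683.7  15.8] [ 35.5 189.9] 87.5 0.0243 x [0.5912 0.7785]
-2.4807891845703125
[0.70037497 0.01405554 0.1938646 ] [0.70848078 0.01477198 0.024     ] [-0.02  0.94 -0.15  1.    0.05  1.61 -1.74]
[0.0, -11.0, 22.0, 0.2, 0.0, 0.1], [0.0, -10.0, 22.0, 0.1, 0.0, 0.1], [0.0, -10.0, 22.0, 0.2, 0.0, 0.1], [-0.0, -11.0, 22.0, 0.1, 0.0, 0.1], [-0.0, -10.0, 22.0, 0.2, 0.0, 0.1], [-0.0, -10.0, 22.0, 0.1, 0.1, 0.1], [-0.2, -10.8, 21.7, 0.2, 0.0, 0.1]
```

{"fn": "arm_command", "kwargs": {"targets": [[0,-11,22,0.2,0,0.1],[0,-10,22,0.1,0,0.1],[0,-10,22,0.2,0,0.1],[0,-11,22,0.1,0,0.1],[0,-10,22,0.2,0,0.1],[0,-6,12,0.1,0,0.1]]}}

```text
clock: 23.55
position: [0.7081, 0.0152, 0.0657]
tool_rot: [2.766, 0.005, -1.614]
force: [-0.6, 0.6, 0.2]
grip_width: 0.0856
```

```bash
python3 nb.py 2
```

```text
[281. 209.] 13146 [684.   15.9] [ 35.4 190.2] 87.5 0.0243 x [0.5922 0.7789]
-2.4533462524414062
[0.70773104 0.01510559 0.06420806] [0.70884768 0.01483195 0.024     ] [-0.01  1.07 -0.15  1.06  0.07  1.4  -1.75]
[0.0, -8.0, 18.0, -0.2, 0.1, 0.0], [0.4, -7.9, 18.9, -0.2, 0.2, 0.1]
```

{"fn": "arm_command", "kwargs": {"targets": [[0,-8,17,-0.2,0.1,0],[0,-6,14,-0.1,0.1,0.1],[0,-3,7,0,0,0]]}}

```text
clock: 23.9
position: [0.711, 0.0153, 0.0242]
tool_rot: [2.763, 0.001, -1.614]
force: [-0.5, -1.0, 0.0]
grip_width: 0.0853
```

```bash
python3 nb.py 1; python3 -c "
from h import *;print(bot.observe()['force'])"
```

```text
[282. 255.] 15794 [694.5  15.4] [ 35.5 169.6] 87.5 0.0243 x [0.6161 0.779 ]
-2.4742507934570312
[0.71052833 0.01525707 0.02315927] [0.70899726 0.01473984 0.024     ] [-0.02  1.12 -0.15  1.05  0.08  1.36 -1.75]
[0.6, 1.7, -0.2, -0.3, 0.1, 0.0]
[ 0.30651624  0.46336758 -1.78177084]
```

{"fn": "arm_command", "kwargs": {"targets": [[0,0,0,0,0,0],[0,0,0,0,0,0],[0,0,0,0,0,0],[0,0,0,0,0,0],[0,0,0,0,0,0],[0,0,0,0,0,0],[0,0,0,0,0,0]], "grip": 0, "grip_force": 80}}

```text
clock: 24.65
position: [0.712, 0.0152, 0.026]
tool_rot: [2.766, 0.002, -1.614]
force: [-0.9, -0.4, -1.2]
grip_width: 0.0344
```

{"fn": "arm_command", "kwargs": {"targets": [[0,2,-8,0,0,0],[0,4,-22,0,0,0],[0,4,-25,0,0,0],[0,4,-20,0,0,0],[10,0,-10,0,0,0],[20,0,-5,0,0,0]]}}

```text
clock: 25.25
position: [0.7307, -0.0143, 0.1189]
tool_rot: [2.763, 0.003, -1.611]
force: [0.4, -0.4, -1.0]
grip_width: 0.0343
```

Run:
```python
import h
from h import *
h.TILT=np.radians(-22)
f=grab("wrist");B=barfit(f,.036);np.save("Bn.npy",B)
W=toolT()@B;print("bar axis world",W[:3,0].round(3),W[:3,3].round(4),toolT()[:3,3],bot.observe()["qpos"].round(2))
G=seat(MN,B,.045);print(G[:3,3],G[:3,2])
U=toolT();U[:3,3]=[.69,-.14,.22];T=plan(U,6);m=G.copy();m[:3,3]+=[.01,-.01,.06];T=plan(m,8,T);plan(G,4,T)
```

```text
n 14636 slabs 42 width 35.0 axes [21.67  0.12 -0.13] ctr mm [-0.8 21.2 21.7]
bar axis world [ 0.999 -0.041  0.001] [ 0.7033 -0.0181  0.107 ] [ 0.73095628 -0.02010028  0.11938848] [ 0.02  1.05 -0.14  0.94  0.08  1.53 -1.71]
[ 0.59565418 -0.1177138   0.21534922] [ 0.13517103 -0.01753844 -0.99066705]
[20.0, 12.0, -13.0, -0.0, -0.0, 0.0], [20.0, 12.0, -13.0, -0.0, -0.0, 0.0], [20.0, 12.0, -14.0, -0.0, -0.0, 0.0], [21.0, 11.0, -13.0, -0.0, -0.0, 0.0], [20.0, 12.0, -14.0, -0.0, -0.0, 0.0], [20.6, 11.2, -13.4, -0.0, -0.0, 0.0]
[-1.0, 12.0, -3.0, 3.7, -0.1, 0.8], [-1.0, 12.0, -3.0, 3.7, -0.1, 0.7], [-1.0, 12.0, -4.0, 3.7, -0.1, 0.8], [-1.0, 12.0, -5.0, 3.7, -0.1, 0.7], [-0.0, 11.0, -6.0, 3.7, -0.1, 0.8], [-0.0, 11.0, -6.0, 3.6, -0.1, 0.8], [-0.0, 11.0, -7.0, 3.7, -0.2, 0.7], [-0.3, 10.5, -7.7, 3.6, -0.1, 0.8]
[-2.0, 5.0, 14.0, 0.0, -0.0, -0.0], [-2.0, 5.0, 15.0, 0.0, -0.0, -0.0], [-2.0, 5.0, 14.0, 0.0, -0.0, -0.0], [-2.3, 4.4, 14.9, 0.0, -0.0, -0.0]
```

{"fn": "arm_command", "kwargs": {"targets": [[20,6,-12,0,0,0],[20,10,-13,0,0,0],[20,12,-14,0,0,0],[21,12,-13,0,0,0],[20,12,-14,0,0,0],[20,12,-13,0,0,0]]}}

```text
clock: 25.9
position: [0.6903, -0.1534, 0.2216]
tool_rot: [2.76, -0.002, -1.618]
force: [1.5, 0.1, -0.6]
grip_width: 0.0342
```

{"fn": "arm_command", "kwargs": {"targets": [[-1,12,-3,3.7,-0.1,0.8],[-1,12,-3,3.7,-0.1,0.7],[-1,12,-4,3.7,-0.1,0.8],[-1,12,-5,3.7,-0.1,0.7],[0,11,-6,3.7,-0.1,0.8],[0,11,-6,3.6,-0.1,0.8],[0,11,-7,3.7,-0.2,0.7],[0,8,-5,3.6,-0.1,0.8]]}}

```text
clock: 26.7
position: [0.6018, -0.1539, 0.2861]
tool_rot: [-2.982, -0.004, -1.735]
force: [0.5, -0.5, -0.6]
grip_width: 0.0342
```

Run:
```python
from h import *
B=np.load("Bn.npy");grab("top");check(MN,B,0);print(toolT()[:3,3],bot.observe()["qpos"].round(2));plan(seat(MN,B,.03),5)
```

```text
tip rel mouth (lx,ly,n) mm [-54.3 -34.3  89.3] rot err deg (tool) [-1.52 -0.56 -0.87] F [ 3.3 -1.2  1.8]
[ 0.60018645 -0.15413157  0.28702273] [ 0.26  0.4  -0.15  1.71  0.09  0.88 -1.66]
[-7.0, 7.0, 15.0, -0.3, -0.1, -0.2], [-7.0, 7.0, 15.0, -0.3, -0.1, -0.2], [-7.0, 7.0, 15.0, -0.3, -0.1, -0.2], [-7.0, 7.0, 15.0, -0.3, -0.1, -0.1], [-7.3, 7.0, 14.5, -0.3, -0.2, -0.2]
```

{"fn": "arm_command", "kwargs": {"targets": [[-7,7,15,-0.3,-0.1,-0.2],[-7,7,15,-0.3,-0.1,-0.2],[-7,7,15,-0.3,-0.1,-0.2],[-7,7,14,-0.3,-0.1,-0.1],[-5,4,8,-0.3,-0.1,-0.1],[-1,1,2,0,0,0]]}}

```text
clock: 27.35
position: [0.5809, -0.1222, 0.2194]
tool_rot: [-2.997, -0.003, -1.723]
force: [0.1, -0.5, -0.8]
grip_width: 0.0341
```

Run:
```python
from h import *
B=np.load("Bn.npy");grab("top");check(MN,B,0);grab("top");check(MN,B,0);plan(seat(MN,B,.012),3)
```

```text
tip rel mouth (lx,ly,n) mm [-9.4 -6.8 35.1] rot err deg (tool) [-0.48 -0.34 -0.14] F [-0.5  0.2 -1.6]
tip rel mouth (lx,ly,n) mm [-9.5 -6.9 35.6] rot err deg (tool) [-0.51 -0.34 -0.16] F [-0.6 -0.7 -0.9]
[-2.0, 6.0, 6.0, -0.2, -0.1, -0.1], [-2.0, 6.0, 6.0, -0.2, -0.1, -0.0], [-2.8, 6.0, 6.4, -0.1, -0.1, -0.1]
```

{"fn": "arm_command", "kwargs": {"targets": [[-2,6,6,-0.2,-0.1,-0.1],[-2,6,6,-0.2,-0.1,0],[-2,5,5,-0.1,-0.1,-0.1],[-0.5,1,1,0,0,0]]}}

```text
clock: 27.85
position: [0.5666, -0.1144, 0.1994]
tool_rot: [-3.003, 0.002, -1.72]
force: [-0.4, -0.2, -0.4]
grip_width: 0.0343
```

Run:
```python
from h import *
B=np.load("Bn.npy")
for _ in range(2):check(MN,B,0);grab("top")
plan(seat(MN,B,.010),1);print("adv/5mm tool:",(toolT()[:3,:3].T@(-NF*5)).round(2))
```

```text
tip rel mouth (lx,ly,n) mm [-0.3 -1.  11.8] rot err deg (tool) [-0.1  -0.05 -0.  ] F [-0.4 -0.2 -0.4]
tip rel mouth (lx,ly,n) mm [-0.4 -0.9 12. ] rot err deg (tool) [-0.11 -0.05  0.  ] F [-0.5  0.7 -1.4]
[-1.0, 2.0, 1.6, -0.1, -0.1, -0.0]
adv/5mm tool: [0.01 4.65 1.83]
```

{"fn": "arm_command", "kwargs": {"targets": [[-0.6,4.6,2.1,-0.1,0,0],[-0.3,4.6,1.9,0,0,0],[0,4.6,1.9,0,0,0],[0,4.6,1.9,0,0,0]]}}

```text
clock: 28.35
position: [0.5498, -0.1109, 0.1895]
tool_rot: [-3.003, 0.002, -1.72]
force: [-0.1, 0.7, -1.2]
grip_width: 0.034
```

Run:
```python
from h import *
B=np.load("Bn.npy");check(MN,B,0)
```

```text
tip rel mouth (lx,ly,n) mm [-0.1 -0.  -8. ] rot err deg (tool) [-0.11 -0.05 -0.01] F [-0.1  0.7 -1.2]
```

{"fn": "arm_command", "kwargs": {"targets": [[0,4.6,1.9,0,0,0],[0,4.6,1.9,0,0,0]]}}

```text
clock: 28.55
position: [0.5404, -0.1095, 0.1841]
tool_rot: [-3.003, 0.002, -1.72]
force: [0.5, -0.2, -1.7]
grip_width: 0.034
```

Run:
```python
from h import *
B=np.load("Bn.npy");check(MN,B,0)
```

```text
tip rel mouth (lx,ly,n) mm [ -0.   -0.1 -19. ] rot err deg (tool) [-0.11 -0.06 -0.01] F [ 0.5 -0.2 -1.7]
```

{"fn": "arm_command", "kwargs": {"targets": [[0,4.6,1.9,0,0,0],[0,4.6,1.9,0,0,0]]}}

```text
clock: 28.75
position: [0.5311, -0.1081, 0.1786]
tool_rot: [-3.003, 0.002, -1.72]
force: [0.5, -0.2, -1.1]
grip_width: 0.0339
```

{"fn": "arm_command", "kwargs": {"targets": [[0,2.8,1.1,0,0,0],[0,2.8,1.1,0,0,0]]}}

```text
clock: 28.95
position: [0.5252, -0.1072, 0.1753]
tool_rot: [-3.003, 0.002, -1.72]
force: [0.2, -0.2, -1.5]
grip_width: 0.0341
```

{"fn": "arm_command", "kwargs": {"targets": [[0,2.4,1.1,0,0,0]]}}

```text
clock: 29.05
position: [0.5228, -0.1069, 0.1738]
tool_rot: [-3.003, 0.002, -1.72]
force: [-1.0, -0.6, -1.5]
grip_width: 0.0339
```

{"fn": "arm_command", "kwargs": {"targets": [[0,2.4,1.1,0,0,0]]}}

```text
clock: 29.15
position: [0.5205, -0.1066, 0.1723]
tool_rot: [-3.003, 0.002, -1.72]
force: [0.4, -0.8, -1.3]
grip_width: 0.0342
```

Run:
```python
from h import *
B=np.load("Bn.npy");check(MN,B,0)
```

```text
tip rel mouth (lx,ly,n) mm [  0.3  -0.1 -42.3] rot err deg (tool) [-0.11 -0.06 -0.02] F [ 0.4 -0.8 -1.3]
```

{"fn": "arm_command", "kwargs": {"targets": [[0,2.4,1,0,0,0]]}}

```text
clock: 29.25
position: [0.52, -0.1064, 0.1718]
tool_rot: [-2.999, 0.002, -1.72]
force: [14.2, -3.5, 9.1]
grip_width: 0.0341
```

{"fn": "arm_command", "kwargs": {"targets": [[0,2.4,1,0,0,0]]}}

```text
clock: 29.35
position: [0.52, -0.1064, 0.1716]
tool_rot: [-2.993, 0.002, -1.72]
force: [10.4, -2.5, 9.2]
grip_width: 0.0344
```

{"fn": "arm_command", "kwargs": {"targets": [[0,2.4,1,0,0,0]]}}

```text
clock: 29.45
position: [0.52, -0.1064, 0.1716]
tool_rot: [-2.988, 0.002, -1.72]
force: [7.3, -2.5, 9.2]
grip_width: 0.034
```

{"fn": "arm_command", "kwargs": {"targets": [[0,2.4,1,0,0,0]]}}

```text
clock: 29.55
position: [0.5199, -0.1064, 0.1715]
tool_rot: [-2.983, 0.003, -1.72]
force: [7.3, -2.5, 10.7]
grip_width: 0.0341
```

Run:
```python
from h import *
B=np.load("Bn.npy");check(MN,B,0)
```

```text
tip rel mouth (lx,ly,n) mm [  3.2   0.1 -42.9] rot err deg (tool) [-1.28 -0.01 -0.01] F [ 7.3 -2.5 10.7]
```

{"fn": "arm_command", "kwargs": {"targets": [[0,6,2,1,0,0]]}}

```text
clock: 29.65
position: [0.5194, -0.1061, 0.1713]
tool_rot: [-2.954, 0.003, -1.72]
force: [19.2, -5.7, 17.9]
grip_width: 0.0337
```

Run:
```python
import h
from h import *
h.TILT=np.radians(-20);f=grab("wrist");B=barfit(f,.036);check(MN,B,0)
```

```text
n 15311 slabs 37 width 35.3 axes [19.07  0.17 -0.41] ctr mm [-0.6 21.5 20.4]
tip rel mouth (lx,ly,n) mm [  1.1  -0.3 -43.1] rot err deg (tool) [-0.5  -0.05  0.25] F [19.1 -3.6 17.3]
```

The stop is firm at 43 mm under about 26 N. Releasing, retreating up, then inspecting.

{"fn": "arm_command", "kwargs": {"targets": [[0,0,0,0,0,0],[0,0,0,0,0,0],[0,0,0,0,0,0],[0,0,0,0,0,0],[0,0,-10,0,0,0],[0,0,-25,0,0,0],[0,0,-35,0,0,0],[0,0,-40,0,0,0]], "grip": 100}}

```text
clock: 30.5
position: [0.4957, -0.1025, 0.2799]
tool_rot: [-2.959, 0.004, -1.719]
force: [0.1, 0.1, 0.6]
grip_width: 0.0856
```

{"fn": "arm_command", "kwargs": {"targets": [[0,0,-30,0,0,0],[0,0,-20,0,0,0],[0,0,0,0,0,0]]}}

```text
clock: 30.8
position: [0.4858, -0.1011, 0.3377]
tool_rot: [-2.952, 0.004, -1.719]
force: [-0.8, 0.6, -0.9]
grip_width: 0.0854
```

Run:
```python
from h import *
f=grab("wrist");X=cloud(f);save(f,"w8.png")
s=f["color"]
for nm,M,w in(("broad",MB,27),("narrow",MN,18)):
    d=X-M;n=d@NF*1000;y=d@LY*1000;h=-d@LX*1000
    k=(abs(y)<w-6)&(n>15)&(n<170)&(abs(h)<22)
    Q=np.c_[n[k],h[k]];
    top=Q[Q[:,0]<np.percentile(Q[:,0],99.5)-12];p=np.polyfit(top[:,0],top[:,1],1)
    kk=(abs(y)<w+6)&(n>40)&(n<110)&(abs(h)<22)
    # top far edge: max n among points near fitted top line
    near=Q[abs(Q[:,1]-np.polyval(p,Q[:,0]))<2.5]
    e=np.percentile(near[:,0],99.5);print(nm,"slope deg",np.degrees(np.arctan(p[0])).round(2),"h at face",p[1].round(1),"outer top edge n",e.round(1),"depth~",(190-e/np.cos(np.arctan(p[0]))).round(1),"y mid",((y[kk].min()+y[kk].max())/2).round(1))
print(bot.observe()["force"])
b=grab("scene");cv2.imwrite("pics/s8.png",cv2.resize(b["color"][130:330,170:430],None,fx=3,fy=3,interpolation=cv2.INTER_CUBIC)[...,::-1])
```

```text
broad slope deg -3.76 h at face 11.1 outer top edge n 142.1 depth~ 47.6 y mid 0.4
narrow slope deg -4.22 h at face 10.9 outer top edge n 147.9 depth~ 41.7 y mid -0.1
[ 0.81732136 -0.84389873 -0.24765517]
```

View pics/s8.png

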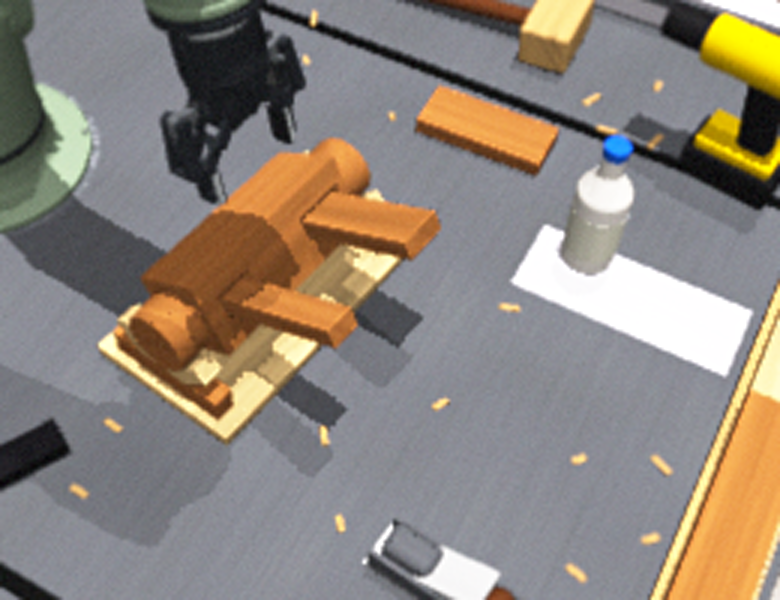

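Both bars are in: outer ends at (408,245) and (335,325) in the picture. The bottom inner corners work out at 49.2 and 43.4 mm deep, which matches where each floor was felt. Scrap, glue and plane look undisturbed and the gripper is clear.

```bash
python3 -c "
from h import *
print(bot.job_done(),bot.observe()['clock'])"
```

```text
the job is handed in; nothing more can be done
the job is handed in; nothing more can be done
```

Both bars are home, the broad one inserted first, then the narrow, and I handed the job in at about 31 s with the gripper clear of everything. No verdict was reported.

- **Broad bar:** it slid in with no side force and stopped firmly at about 48.9 mm, holding against roughly 20 N.
- **Narrow bar:** it also slid in freely and stopped firmly at about 43.1 mm, holding against roughly 26 N.
- **After release:** both bars droop about 4° within the mortise play. Their top edges read 47.6 mm and 41.7 mm deep. Allowing for the droop, the lower inner corners come to about 49.2 mm and 43.4 mm, so both are still on the floor.
- **Other things on the table:** the scrap, glue and plane looked undisturbed in the last picture. The try square and calipers were out of that view, so I did not recheck them.

Two things did not go as planned:

- **First try with the broad bar:** the arm ran up against two joint limits (q6 at 0.16, q7 at -2.52). I laid the bar back on the table and regrasped it with the tool tilted.
- **Laying the bar back:** the wrist force briefly read about 44 N as the bar touched the table. That is below the 120 N wrist limit. The contact was through the held bar, so I don't think it counts against the 40 N limit on the gripper body.

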